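# Trip, prove dead and strip the spent modules from a lab supply unit

## Task

Press the yellow test button of the supply unit's residual-current switch so that its blue lever drops, then take the tester from its stand and, with every module still clipped on the rail, prove the unit dead by touching the tester's tip to the brown, the black and the grey terminal in that order. Stand the tester back in its stand, pull every module with a red window off the rail and put it in the black bin, leaving the green-windowed modules and everything else alone. Only when all the red ones are in the bin, lift the lever back up to on.

Things in the scene. Friction and masses are not known exactly. Their poses are not given: they have to be found in the camera images.
- board: supply unit, fixed: white plate 150 (x) by 430 mm (y) flat on the bench, with a 35 mm rail along y, top at z 23 mm. Origin: centre of its underside. Along the rail: switch at y 155.5 mm, module places at y 97.5, 57.5, 17.5, -22.5, -62.5, -102.5 (4 mm apart, some empty; red and green mixed), terminals at y -158.5. Fitted module origins: x 0, z 9 mm
- lever (a joint): blue toggle lever of the switch. 0 = on: it stands up, leaning 0.35 rad to board +x; 1.05 = tripped: dropped to lean 0.70 rad to board -x. Hinge axis along board y through x 0, y 167.5, z 90 mm. 24 mm wide along the axis, 8 to 12 mm thick, 44 mm long. It falls to one end or the other as it passes upright (0.35); under 1 N at the tip moves it
- lever_tip (a point): middle of the blue lever's end, 44 mm from its hinge axis. The switch is the large light grey device, 72 mm along the rail, 88 mm across; its flat front (45 mm across the rail by 72 mm) is at z 93 mm, its shoulders at 65 mm
- test_button (a joint): yellow test button of the switch, 0 = out, 0.005 m = fully pressed (about 5 N); pressed about 3.5 mm or more it trips the lever
- button_top (a point): middle of the top of the yellow test button, 16 mm across, at board x -9, y 132.5, z 99 mm, 35 mm beside the lever's middle; pressed straight down
- terminals: beige terminal block at the unit's -y end, 60 by 66 mm, top at z 68 mm, with three brass screw terminals in a row along the rail, each 14 mm across, on brown, black and grey stripes. Origin at board x 0, y -158.5, z 0 mm; axes as the board's
- tp_brown (a point): middle of the top of the brass terminal on the brown stripe (nearest the modules), 72 mm over the bench; 22 mm from the next
- tp_black (a point): middle of the top of the brass terminal on the black stripe (the middle one)
- tp_grey (a point): middle of the top of the brass terminal on the grey stripe (at the end of the unit)
- tester: voltage tester, loose, 120 g, upright in its stand: steel prod 10 mm thick, 45 mm long at the bottom; black guard disc 34 mm across at z 45 to 50 mm, resting on the stand's top; yellow handle 22 x 22 mm from z 50 to 150 mm, its sides along x and y. Origin: the prod's tip, z up along the handle
- stand: the tester's stand: fixed grey block 80 x 80 x 56 mm high with an upright hole 23 mm across and 50 mm deep in the middle of its top. Origin: centre of the underside
- bin: black open parts bin, loose, 0.35 kg, 200 (x) by 135 (y) by 45 mm high, walls and floor 4 mm thick. Origin: centre of the underside. It stands on one side of the unit, the tester's stand on the other, either way round
- spent1: module with a red window (36 x 30 mm, on top), spent; two to four such are fitted. Grey, 36 mm wide (y, along the rail), 88 long (x), 84 high, 0.2 kg. Its nose, 45 (x) x 36 mm, z 56 to 84 mm, is gripped across the 45 mm. Origin: centre of the foot's underside, z up. A sprung catch clips it on the rail: a straight pull along z of about 15 N frees it within 6 mm
- spent2: module with a red window (36 x 30 mm, on top), spent; two to four such are fitted. Grey, 36 mm wide (y, along the rail), 88 long (x), 84 high, 0.2 kg. Its nose, 45 (x) x 36 mm, z 56 to 84 mm, is gripped across the 45 mm. Origin: centre of the foot's underside, z up. A sprung catch clips it on the rail: a straight pull along z of about 15 N frees it within 6 mm
- spent3: module with a red window (36 x 30 mm, on top), spent; two to four such are fitted. Grey, 36 mm wide (y, along the rail), 88 long (x), 84 high, 0.2 kg. Its nose, 45 (x) x 36 mm, z 56 to 84 mm, is gripped across the 45 mm. Origin: centre of the foot's underside, z up. A sprung catch clips it on the rail: a straight pull along z of about 15 N frees it within 6 mm
- spent4: module with a red window (36 x 30 mm, on top), spent; two to four such are fitted. Grey, 36 mm wide (y, along the rail), 88 long (x), 84 high, 0.2 kg. Its nose, 45 (x) x 36 mm, z 56 to 84 mm, is gripped across the 45 mm. Origin: centre of the foot's underside, z up. A sprung catch clips it on the rail: a straight pull along z of about 15 N frees it within 6 mm
- good1: module with a green window (36 x 30 mm, on top), healthy; stays on the rail. Grey, 36 mm wide (y, along the rail), 88 long (x), 84 high, 0.2 kg. Its nose, 45 (x) x 36 mm, z 56 to 84 mm, is gripped across the 45 mm. Origin: centre of the foot's underside, z up. A sprung catch clips it on the rail: a straight pull along z of about 15 N frees it within 6 mm
- good2: module with a green window (36 x 30 mm, on top), healthy; stays on the rail. Grey, 36 mm wide (y, along the rail), 88 long (x), 84 high, 0.2 kg. Its nose, 45 (x) x 36 mm, z 56 to 84 mm, is gripped across the 45 mm. Origin: centre of the foot's underside, z up. A sprung catch clips it on the rail: a straight pull along z of about 15 N frees it within 6 mm
- screwdriver: screwdriver with red handle, 190 mm, loose bystander, to be left alone; origin at its underside, middle of its length
- tape: blue roll of tape, 76 mm across, 24 mm high, loose bystander, to be left alone; origin at its underside
- beaker: glass beaker 84 mm across, 100 mm high, loose bystander, to be left alone; origin at its underside
- wash_bottle: white wash bottle with red cap, 68 mm across, 170 mm high, loose bystander, to be left alone; origin at its underside
- flask: glass flask on a cork ring, 100 mm across, 150 mm high, loose bystander, to be left alone; origin at its underside
- clamp: steel retort clamp, about 140 mm long, 24 mm high, loose bystander, to be left alone; origin at its underside, middle of its length

How it is judged (in metres and radians):
On the way, in this order (a step that is already met when the one before it is completed fails the run):
1. the test button is pressed (value of joint test_button above 0.003 m).
2. the lever has dropped (value of joint lever above 0.85 rad), for 0.1 s.
3. the tester's tip touches the brown terminal, lever down, all modules on the rail (distance between tester and tp_brown below 0.009 m and contact force between tester and terminals above 0.4 N and value of joint lever above 0.85 rad and distance of each of spent1, spent2, spent3, spent4 from where it was at the start of the episode below 0.012 m), for 0.1 s.
4. the tester's tip touches the black terminal, lever down, all modules on the rail (distance between tester and tp_black below 0.009 m and contact force between tester and terminals above 0.4 N and value of joint lever above 0.85 rad and distance of each of spent1, spent2, spent3, spent4 from where it was at the start of the episode below 0.012 m), for 0.1 s.
5. the tester's tip touches the grey terminal, lever down, all modules on the rail (distance between tester and tp_grey below 0.009 m and contact force between tester and terminals above 0.4 N and value of joint lever above 0.85 rad and distance of each of spent1, spent2, spent3, spent4 from where it was at the start of the episode below 0.012 m), for 0.1 s.
6. every red-windowed module is in the bin, lever still down (x of spent1 in the frame of bin between -0.098 and 0.098 m and y of spent1 in the frame of bin between -0.066 and 0.066 m and z of spent1 in the frame of bin between -0.01 and 0.08 m and linear speed of each of spent1, spent2, spent3, spent4 below 0.03 m/s and x of spent2 in the frame of bin between -0.098 and 0.098 m and y of spent2 in the frame of bin between -0.066 and 0.066 m and z of spent2 in the frame of bin between -0.01 and 0.08 m and x of spent3 in the frame of bin between -0.098 and 0.098 m and y of spent3 in the frame of bin between -0.066 and 0.066 m and z of spent3 in the frame of bin between -0.01 and 0.08 m and x of spent4 in the frame of bin between -0.098 and 0.098 m and y of spent4 in the frame of bin between -0.066 and 0.066 m and z of spent4 in the frame of bin between -0.01 and 0.08 m and value of joint lever above 0.85 rad), for 0.3 s.
7. the lever is lifted back to on (value of joint lever below 0.15 rad), for 0.2 s.
At the end, for the whole second after the job is handed in: All fitted red-windowed modules at rest in the bin (origin inside its outline, under 80 mm over its underside); tester in its stand (12 mm, upright to 0.2 rad, tip under 16 mm over the stand's underside); lever within 0.15 rad of on; green-windowed modules within 12 mm of their starts (x of spent1 in the frame of bin between -0.098 and 0.098 m and y of spent1 in the frame of bin between -0.066 and 0.066 m and z of spent1 in the frame of bin between -0.01 and 0.08 m and linear speed of each of spent1, spent2, spent3, spent4, tester below 0.03 m/s and x of spent2 in the frame of bin between -0.098 and 0.098 m and y of spent2 in the frame of bin between -0.066 and 0.066 m and z of spent2 in the frame of bin between -0.01 and 0.08 m and x of spent3 in the frame of bin between -0.098 and 0.098 m and y of spent3 in the frame of bin between -0.066 and 0.066 m and z of spent3 in the frame of bin between -0.01 and 0.08 m and x of spent4 in the frame of bin between -0.098 and 0.098 m and y of spent4 in the frame of bin between -0.066 and 0.066 m and z of spent4 in the frame of bin between -0.01 and 0.08 m and horizontal distance between tester and stand below 0.012 m and angle between tester's own z axis and vertical below 0.2 rad and z of tester in the frame of stand below 0.016 m and value of joint lever below 0.15 rad and distance of each of good1, good2 from where it was at the start of the episode below 0.012 m); the robot touches nothing.
It fails at once if a red-windowed module is off its place and not in the bin while the lever is on (value of joint lever below 0.5 rad and ((distance of spent1 from where it was at the start of the episode above 0.02 m and not (x of spent1 in the frame of bin between -0.098 and 0.098 m and y of spent1 in the frame of bin between -0.066 and 0.066 m and z of spent1 in the frame of bin between -0.01 and 0.08 m)) or (distance of spent2 from where it was at the start of the episode above 0.02 m and not (x of spent2 in the frame of bin between -0.098 and 0.098 m and y of spent2 in the frame of bin between -0.066 and 0.066 m and z of spent2 in the frame of bin between -0.01 and 0.08 m)) or (distance of spent3 from where it was at the start of the episode above 0.02 m and not (x of spent3 in the frame of bin between -0.098 and 0.098 m and y of spent3 in the frame of bin between -0.066 and 0.066 m and z of spent3 in the frame of bin between -0.01 and 0.08 m)) or (distance of spent4 from where it was at the start of the episode above 0.02 m and not (x of spent4 in the frame of bin between -0.098 and 0.098 m and y of spent4 in the frame of bin between -0.066 and 0.066 m and z of spent4 in the frame of bin between -0.01 and 0.08 m)))).
It fails at once if a green-windowed module is pulled off or shifted more than 20 mm (distance of any of good1, good2 from where it was at the start of the episode above 0.02 m).
It fails at once if a bystander is moved more than 40 mm (distance of any of screwdriver, tape, beaker, wash_bottle, flask, clamp from where it was at the start of the episode above 0.04 m).
Of spent1, spent2, spent3, spent4 only 2 to 4 are there at a start; the rules pass over those that are not, and their reading is None.
At some moment in a run one of bin may be knocked a few centimetres aside while the robot is not near it.
It also fails if it takes over 208 s, if anything falls off the work surface, if the arm or the gripper's body presses on something with over 40 N, if the wrist force passes 120 N, or if a joint passes its speed limit or range.

## Robot

A 6-joint arm with a two-finger parallel gripper is mounted at the origin on the work surface. World frame = base frame: x ahead of the robot, y to its left, z up, the work surface at z = 0. Lengths are in mm, angles in rad, forces in N, time in s.
With the tool pointing down it reaches from about 350 to 875 mm from the base axis. Payload 4.2 kg.
Tool frame: the origin (TCP) lies on the mounting face of the last link; the fingertips stand 173 mm ahead of it and the grasp point (between the pads) lies 155 mm ahead of it; z points along the fingers, y is the line along which they close (so a half turn about z gives the same grasp; the last joint's range is limited). The gripper opens to 85 mm and grips with 20 to 120 N. Pads are 22 mm wide; open, the fingers measure 114 mm over their backs; the gripper's body (76 mm by 85 mm) begins 54 mm behind the grasp point. The pads swing forward as they close: fully open they stand 13 mm farther back than shut.
Start: joints at [1.399, 0.385, 0.008, 0, -1.194, -0.259], TCP at [260.965, 567.888, 404.712] pointing down, gripper open.
Joint ranges: [-3.14, 3.14], [-1.21, 2.06], [-1.07, 1.41], [-3.16, 2.05], [-2.99, -0.16], [-3.1, 3.1]. Speed limits (rad/s): [2.79, 2.79, 3.14, 3.14, 3.14, 3.14].

## Interface

Orientations are given as a unit quaternion [x, y, z, w].
In Python, from bench import arm gives the robot as it stands. The module is installed in compiled form; this text tells all that it offers.
- The arm moves only by the tool move_arm, never from a script. Its arguments are lists of equal length, an entry for each row: "fingers": the finger opening in mm, from 0 to 85.4; "travel": the shift along the tool's x, y, z in mm, a list of three; "dr": the turn, a rotation vector about the tool's x, y, z in rad, a list of three. A call has 1 to 10 rows; each row is the pose to reach, as a shift and turn from the pose commanded when the call began, along the tool's axes at that moment; what a row does not reach only later rows make up. A row lasts 1/10 s, in which the tool goes at most 50 mm and 8.59 degrees, less where a joint would pass 70% of its speed; a pose out of reach is approached as far as the arm can. A call with a gripper value outside its range is refused whole. The fingers move at their own pace and stop on an object; the grip force is fixed at half the most. Time passes only in rows, so rows that repeat a pose let the fingers close. It gives the time, the measured TCP pose, the force, the opening and the grip force at its end, in the units of the state.
- arm.read_state(): the state, without advancing time (a new reading comes with each control period).
- arm.get_image(name): name is "scene" or "top"; returns the picture (480x640x3 uint8, red, green, blue); there is no depth.
- arm.camera_model(name): a dict with "intrinsics" (3x3 intrinsics, pixels), "k1" (the pictures are not rectified: a ray, as slopes to the right and down, at radius r is drawn at 1 + k1 r^2 times it, then the intrinsics apply), "pose" (4x4, takes a point from camera to world coordinates). Camera axes: x right, y up, looking along -z (the intrinsics and any distortion apply to the point x, -y, -z); pixel columns grow to the right and rows downward; lengths in mm; the calibration is good to about 2 mm. A picture is of the moment at which its call begins. camera_model takes no time and is no camera call.
- arm.job_done(): hands the job in; it is judged then, once.
The state is a dict: "clock": time; "joints": joint angles; "joint_vel": joint speeds; "joint_efforts": joint torques, N m; "position": TCP position; "ee_rot": TCP orientation; "contact_force": force on the tool from outside, world axes, zero at the start; "wrist_torque": the same for the moment, N m; "gripper_width": finger opening in mm; "grasp_force": force on a finger pad.
Only numpy, scipy, OpenCV 4.12 (cv2) and the standard library are available. Lean on these libraries where they do the work, as an engineer would, in place of code of your own. Each camera call takes 0.05 s, during which the arm holds its last target. There are 200 camera calls.

## Working session

There is one attempt and no reset: what is moved stays moved. The work goes in short steps, Python scripts to look and compute and a tool call to move; the robot and the scene stay as the last step left them, time stands still between calls to the robot, and variables do not carry over. Pictures are saved under pics/ and viewed, at most 14 in all, crops included, and the job is handed in when it is done.

Besides the shell and the picture viewer there is one more tool, called after "Call:" as name(argument=value, ...) on one line, values as JSON. move_arm: Moves the arm, as the interface text tells. Its arguments: {"type":"object","properties":{"fingers":{"type":"array","items":{"type":"number"}},"travel":{"type":"array","items":{"type":"array","items":{"type":"number"}}},"dr":{"type":"array","items":{"type":"array","items":{"type":"number"}}}},"required":["fingers","travel","dr"]}

```bash
mkdir -p pics
cat > h.py <<'E'
import numpy as np, cv2
from bench import arm
from scipy.spatial.transform import Rotation as R
def proj(name,P):
    m=arm.camera_model(name);T=np.array(m['pose']);K=np.array(m['intrinsics'])
    p=(np.asarray(P,float).reshape(-1,3)-T[:3,3])@T[:3,:3]
    s=np.c_[p[:,0]/-p[:,2],-p[:,1]/-p[:,2]];s=s*(1+m['k1']*(s**2).sum(1))[:,None]
    return s@K[:2,:2].T+K[:2,2]
def ray(name,uv):
    m=arm.camera_model(name);T=np.array(m['pose']);K=np.array(m['intrinsics'])
    d=cv2.undistortPoints(np.array(uv,float).reshape(-1,1,2),K,np.array([m['k1'],0,0,0.]),).reshape(-1,2)
    v=np.c_[d[:,0],-d[:,1],-np.ones(len(d))]@T[:3,:3].T
    return T[:3,3],v
def onz(name,uv,z):
    o,v=ray(name,uv); return o+v*((z-o[2])/v[:,2])[:,None]
def tri(uv1,uv2,a='scene',b='top'):
    o1,v1=ray(a,uv1);o2,v2=ray(b,uv2);out=[]
    for x,y in zip(v1,v2):
        s=np.linalg.lstsq(np.c_[x,-y],o2-o1,rcond=None)[0]
        p,q=o1+s[0]*x,o2+s[1]*y; out.append(np.r_[(p+q)/2,np.linalg.norm(p-q)])
    return np.array(out)
def snap(name,f):
    im=arm.get_image(name); cv2.imwrite('pics/'+f,im[:,:,::-1]); return im
def blobs(im,lo,hi,amin=20):
    h=cv2.cvtColor(im,cv2.COLOR_RGB2HSV); m=cv2.inRange(h,np.array(lo),np.array(hi))
    n,l,s,c=cv2.connectedComponentsWithStats(m)
    return [(tuple(c[i].round(1)),tuple(s[i])) for i in range(1,n) if s[i][4]>=amin]
def delta(p,yaw=None):
    "world target TCP -> travel in tool axes"
    s=arm.read_state();q=R.from_quat(s['ee_rot'])
    return q.inv().apply(np.array(p)-np.array(s['position'])).round(1)
E
python3 - <<'E'
from h import *
for n in('scene','top'):
    snap(n,n+'0.png');m=arm.camera_model(n);print(n,m)
s=arm.read_state();print(s)
E
```

```text
scene {'intrinsics': array([[513.45309057,   0.        , 326.55585725],
       [  0.        , 513.45309057, 235.40137979],
       [  0.        ,   0.        ,   1.        ]]), 'k1': -0.023317657294836463, 'pose': array([[-4.55845007e-01, -6.72427254e-01,  5.83135420e-01,
         1.32388396e+03],
       [ 8.89931452e-01, -3.55433744e-01,  2.85812637e-01,
         3.64713326e+02],
       [ 1.50777990e-02,  6.49236814e-01,  7.60436861e-01,
         1.07532674e+03],
       [ 0.00000000e+00,  0.00000000e+00,  0.00000000e+00,
         1.00000000e+00]])}
top {'intrinsics': array([[433.84157835,   0.        , 315.01489319],
       [  0.        , 433.84157835, 233.87011826],
       [  0.        ,   0.        ,   1.        ]]), 'k1': -0.09225814154201506, 'pose': array([[-2.46859105e-02,  9.93143414e-01, -1.14266204e-01,
         4.68353814e+02],
       [-9.99277342e-01, -2.12091880e-02,  3.15430591e-02,
         2.01876142e+01],
       [ 2.89032880e-02,  1.14962298e-01,  9.92949279e-01,
         9.86882710e+02],
       [ 0.00000000e+00,  0.00000000e+00,  0.00000000e+00,
         1.00000000e+00]])}
{'clock': 0.1, 'joints': array([ 1.39860296e+00,  3.85528097e-01,  6.75941885e-03, -4.00931223e-04,
       -1.19406420e+00, -2.58596734e-01]), 'joint_vel': array([ 1.29669249e-03, -1.22963264e-03,  2.52309852e-03,  1.32473840e-03,
       -2.43630224e-04,  5.72923361e-05]), 'joint_efforts': array([-3.46643865e-04, -3.93320417e+01,  1.88927758e+01,  4.19802144e+00,
       -2.62880843e-03,  3.53908902e-06]), 'position': array([260.89229752, 567.75009915, 403.70524955]), 'ee_rot': array([ 9.76875706e-01, -2.13805482e-01, -1.42180805e-04,  1.02537116e-03]), 'contact_force': array([-0.35434304,  0.86761752, -0.52564651]), 'wrist_torque': array([ 0.05384631, -0.01216175,  0.01406227]), 'grasp_force': 0.0, 'gripper_width': 85.42477809464926}
```

View pics/scene0.png

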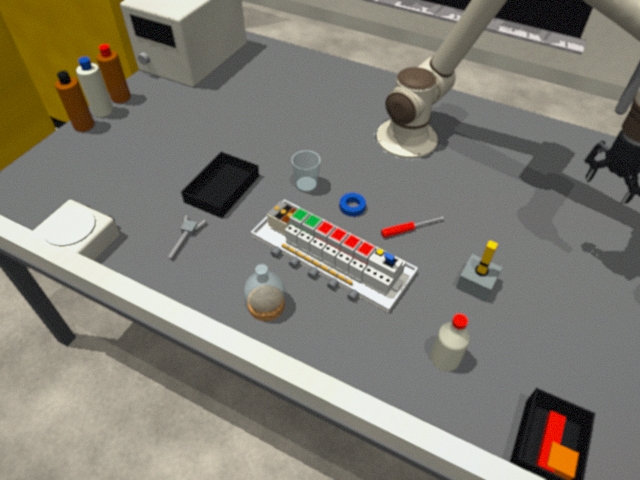

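View pics/top0.png

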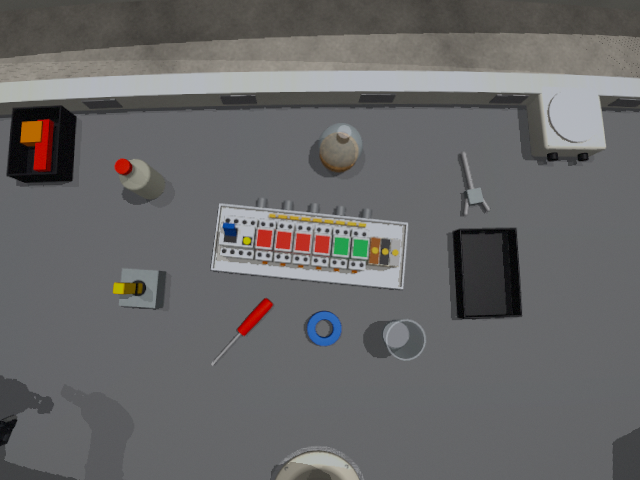

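The scene view shows the unit in the middle (switch near pixel 385,265, terminals near 283,213). The top view has the red windows at x≈265–322, y≈240, the green ones at 342 and 361, the tester at (125,289), the stand at (145,289) and the bin at (487,273). The lever is at (229,230) and the button at (247,241).

```bash
cat > meas.py <<'E'
from h import *
A={n:cv2.imread(f'pics/{n}0.png')[:,:,::-1] for n in('scene','top')}
rng=dict(red=((0,180,120),(5,255,255)),green=((55,150,80),(75,255,255)),yellow=((22,170,90),(33,255,255)),blue=((105,150,50),(125,255,255)),brown=((5,120,60),(20,255,220)))
for c,(lo,hi) in rng.items():
    for n in A:
        print(c,n,[(b[0],[int(x) for x in b[1]]) for b in blobs(np.ascontiguousarray(A[n]),lo,hi,8)])
for n,(x,y) in dict(top=(430,215),scene=(165,140)).items():
    c=A[n][y:y+120,x:x+110]; g=cv2.cvtColor(np.ascontiguousarray(c),cv2.COLOR_RGB2GRAY)
    cs,_=cv2.findContours((g<45).astype(np.uint8),0,2); k=max(cs,key=cv2.contourArea); r=cv2.minAreaRect(k)
    print('bin',n,cv2.boxPoints(r)+[x,y],r)
crop=cv2.resize(A['top'][195:300,110:420],None,fx=2.5,fy=2.5,interpolation=cv2.INTER_CUBIC)
cv2.imwrite('pics/ctop.png',crop[:,:,::-1])
crop=cv2.resize(A['scene'][190:310,245:515],None,fx=2.9,fy=2.9,interpolation=cv2.INTER_CUBIC)
cv2.imwrite('pics/cscene.png',crop[:,:,::-1])
E
python3 meas.py
```

```text
red scene [((np.float64(103.8), np.float64(47.4)), [100, 45, 9, 6, 45]), ((np.float64(103.1), np.float64(53.3)), [102, 52, 4, 4, 9]), ((np.float64(324.8), np.float64(227.3)), [318, 222, 14, 11, 89]), ((np.float64(397.5), np.float64(229.1)), [382, 222, 33, 15, 254]), ((np.float64(337.9), np.float64(234.1)), [331, 229, 15, 11, 93]), ((np.float64(351.3), np.float64(241.0)), [345, 236, 14, 11, 97]), ((np.float64(365.0), np.float64(248.2)), [358, 243, 15, 12, 100]), ((np.float64(459.5), np.float64(320.8)), [453, 314, 15, 15, 171]), ((np.float64(551.0), np.float64(436.6)), [537, 411, 29, 61, 783])]
red top [((np.float64(41.6), np.float64(147.7)), [34, 119, 16, 51, 493]), ((np.float64(122.0), np.float64(165.8)), [115, 159, 15, 15, 179]), ((np.float64(263.9), np.float64(238.0)), [257, 230, 15, 17, 208]), ((np.float64(283.2), np.float64(239.9)), [276, 232, 15, 17, 207]), ((np.float64(302.4), np.float64(241.9)), [296, 234, 14, 17, 206]), ((np.float64(321.6), np.float64(243.9)), [315, 236, 14, 17, 201]), ((np.float64(254.8), np.float64(316.5)), [238, 299, 35, 37, 457])]
green scene [((np.float6
[... 2940 characters left out ...]
at64(300.2), np.float64(265.8)), [298, 265, 5, 3, 12]), ((np.float64(317.9), np.float64(267.4)), [316, 266, 5, 3, 11]), ((np.float64(335.9), np.float64(269.1)), [334, 268, 5, 3, 14]), ((np.float64(354.0), np.float64(271.0)), [352, 270, 5, 3, 15])]
bin top [[451.82342148 229.4100914 ]
 [516.21318054 225.73067093]
 [521.36859131 315.95036316]
 [456.97883606 319.62979126]] ((56.59600830078125, 57.68022918701172), (90.36687469482422, 64.49479675292969), 86.72950744628906)
bin scene [[177.92615509 195.67076874]
 [227.82769775 139.8984623 ]
 [262.96308899 171.33539581]
 [213.06154633 227.10770416]] ((55.44462203979492, 43.503082275390625), (47.14632797241211, 74.83792114257812), 41.82017135620117)
```

View pics/ctop.png

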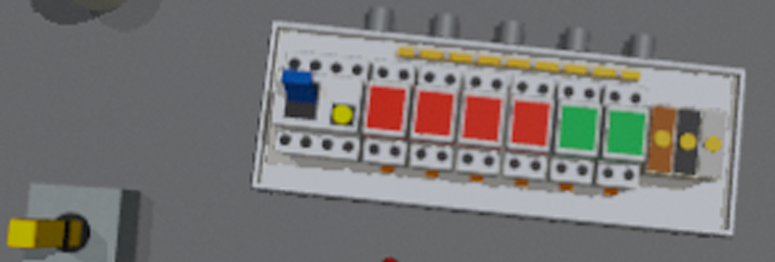

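View pics/cscene.png

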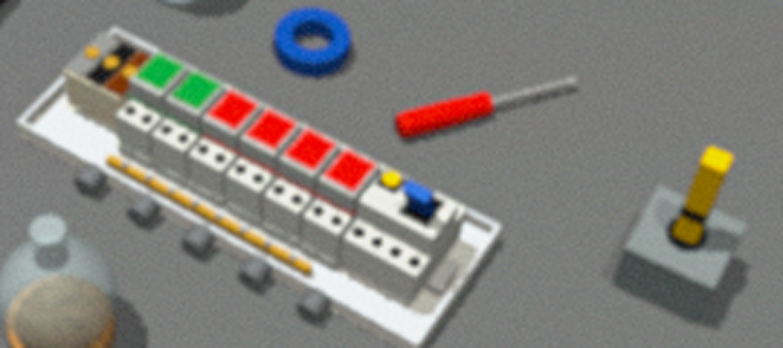

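```bash
cat > m2.py <<'E'
from meas import A
from h import *
S=[(365,248.2),(351.3,241),(337.9,234.1),(324.8,227.3),(312,220.4),(299.5,214.2),(379.5,251.7)]
T=[(263.9,238),(283.2,239.9),(302.4,241.9),(321.6,243.9),(340.8,245.8),(359.9,247.7),(246.4,240.5)]
P=tri(S,T);print(P.round(1))
B=np.array([[0,y,93] for y in(97.5,57.5,17.5,-22.5,-62.5,-102.5)]+[[-9,132.5,99]])
def fit(B,P):
    b=B[:,:2]-B[:,:2].mean(0);p=P[:,:2]-P[:,:2].mean(0)
    a=np.arctan2((b[:,0]*p[:,1]-b[:,1]*p[:,0]).sum(),(b*p).sum())
    r=np.array([[np.cos(a),-np.sin(a)],[np.sin(a),np.cos(a)]]);t=P[:,:2].mean(0)-r@B[:,:2].mean(0)
    return a,t,(B[:,:2]@r.T+t-P[:,:2])
a,t,res=fit(B,P);print('tri fit',a,t,res.round(1).tolist())
Pt=np.vstack([onz('top',[u],z) for u,z in zip(T+[(374.4,250),(384.5,251.4),(394.9,252.1)],B[:,2].tolist()+[72]*3)])
B2=np.vstack([B,[[0,-136.5,72],[0,-158.5,72],[0,-180.5,72]]])
a,t,res=fit(B2,Pt);print('top fit',a,t,res.round(1).tolist())
a,t,res=fit(B,np.vstack([onz('scene',[u],z) for u,z in zip(S,B[:,2])]));print('scene fit',a,t,res.round(1).tolist())
# tester
for n,(lo,hi) in dict(top=((22,170,150),(33,255,255)),scene=((22,170,150),(33,255,255))).items():
    print(n,[(b[0],[int(x) for x in b[1]]) for b in blobs(np.ascontiguousarray(A[n]),lo,hi,8)])
print('hole top z56',onz('top',[(138.6,287.6)],56),'handle top z161',onz('top',[(118.5,288)],161))
print(tri([(491.9,244.5)],[(118.5,288)]))
# bin rim corners z45 / base
print('bin top@45',onz('top',[(453,230),(517,229),(521.5,317),(457,319)],45).round(1))
print('bin top c', onz('top',[(487,273)],45),onz('scene',[(220.5,183.5)],45))
for n in A:
    print(n, [int(v) for v in A[n][287 if n=='top' else 265,118:170 if n=='top' else 500].mean(1)][:52])
c=np.hstack([cv2.resize(A['top'][265:320,100:180],(400,275)),cv2.resize(A['scene'][235:303,450:515],(286,299))[:275]]);d=np.hstack([cv2.resize(A['top'][215:330,440:535],(340,412)),cv2.resize(A['scene'][145:225,170:270],(346,277))[:275].repeat(1,0) if 0 else cv2.resize(A['scene'][140:225,172:271],(346,412))])
cv2.imwrite('pics/z.png',cv2.vconcat([c[:275,:686],d[:, :686][:320]])[:,:,::-1])
E
python3 m2.py | grep -v "^red\|^green\|^blue\|^brown\|^yellow"
```

```text
bin top [[451.82342148 229.4100914 ]
 [516.21318054 225.73067093]
 [521.36859131 315.95036316]
 [456.97883606 319.62979126]] ((56.59600830078125, 57.68022918701172), (90.36687469482422, 64.49479675292969), 86.72950744628906)
bin scene [[177.92615509 195.67076874]
 [227.82769775 139.8984623 ]
 [262.96308899 171.33539581]
 [213.06154633 227.10770416]] ((55.44462203979492, 43.503082275390625), (47.14632797241211, 74.83792114257812), 41.82017135620117)
[[ 564.5   98.2   94.4    1.1]
 [ 559.7   58.4   94.7    1.3]
 [ 554.7   18.8   94.5    1.1]
 [ 549.7  -20.8   94.3    1. ]
 [ 544.8  -60.4   95.3    1. ]
 [ 540.  -100.    94.2    1.2]
 [ 559.8  134.4   96.4    1.9]]
tri fit -0.12295459996276602 [552.53200155   1.56598188] [[-0.0, 0.2], [-0.1, 0.2], [-0.0, 0.1], [0.1, 0.0], [0.1, -0.1], [-0.1, -0.2], [0.1, -0.2]]
top fit -0.12283310824690072 [552.84204339   0.97782261] [[-0.1, -0.0], [-0.2, 0.1], [-0.1, 0.0], [0.1, -0.0], [-0.0, 0.0], [-0.1, -0.1], [0.3, 0.4], [-0.3, -0.1], [0.5, -0.4], [-0.2, 0.1]]
scene fit -0.13055706306823078 [551.41841462   1.73178161] [[0.9, 0.1], [0.8, 0.3], [0.3, 
[... 1274 characters left out ...]
op@45 [[ 578.9 -317.8   45. ]
 [ 578.1 -468.1   45. ]
 [ 380.8 -464.6   45. ]
 [ 382.7 -315.8   45. ]]
bin top c [[ 480.99866837 -390.12048443   45.        ]] [[ 501.63103207 -382.11531188   45.        ]]
scene [124, 121, 126, 120, 122, 125, 126, 126, 122, 125, 122, 125, 120, 127, 125, 125, 127, 124, 126, 122, 122, 125, 121, 119, 122, 121, 120, 122, 124, 124, 125, 123, 125, 127, 125, 126, 121, 119, 125, 125, 123, 125, 122, 124, 125, 121, 123, 123, 126, 123, 119, 123]
top [118, 118, 119, 119, 117, 106, 79, 59, 59, 59, 60, 59, 59, 59, 59, 59, 59, 43, 4, 21, 46, 59, 58, 56, 45, 27, 26, 17, 105, 117, 125, 133, 136, 135, 132, 133, 134, 132, 125, 72, 56, 56, 56, 56, 58, 57, 61, 81, 94, 91, 92, 92]
```

View pics/z.png

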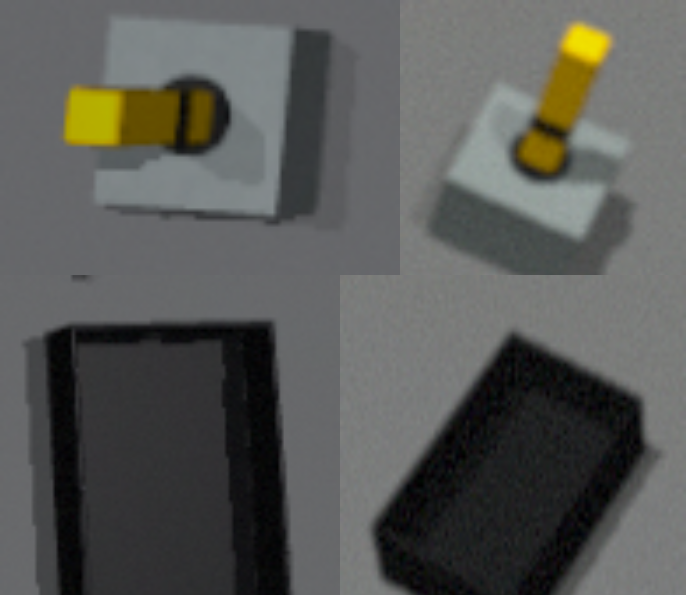

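The button, windows and terminals all fit one board pose (origin 552.7, 1.2; yaw −0.123). The tester is at about (467.5, 371.5), the bin's centre at about (480, −401). Four red modules are next to the switch.

```bash
cat > plan.py <<'E'
from h import *
a=-0.1229;bo=np.array([552.7,1.2])
def bd(x,y): return np.array([[np.cos(a),-np.sin(a)],[np.sin(a),np.cos(a)]])@[x,y]+bo
def calls(*wps):
    "wps: lists of waypoints (x,y,z,yaw_x) per call, tool down; each call relative to the pose before"
    s=arm.read_state();p=np.array(s['position']);q=R.from_quat(s['ee_rot'])
    print('at',round(s['clock'],1),p.round(1),'F',s['contact_force'].round(1),'w',round(s['gripper_width'],1),'j',s['joints'].round(2))
    for call in wps:
        for w in call:
            t=np.array(w[:3]);g=R.from_matrix(np.array([[np.cos(w[3]),np.sin(w[3]),0],[np.sin(w[3]),-np.cos(w[3]),0],[0,0,-1]]))
            print(np.r_[t].round(1),'travel',q.inv().apply(t-p).round(1).tolist(),'dr',(q.inv()*g).as_rotvec().round(3).tolist())
        p,q=t,g;print('--')
E
python3 - <<'E'
from plan import *
Y=-1.694
b=bd(-9,132.5);print(b,bd(0,167.5))
calls([(*b,400,Y)],[(*b,300,Y),(*b,278,Y),(*b,268,Y)])
E
```

```text
[560.01117128 133.80390935] [573.23396652 167.43659711]
at 0.1 [260.9 567.8 403.7] F [-0.4  0.9 -0.5] w 85.4 j [ 1.4   0.39  0.01 -0.   -1.19 -0.26]
[560.  133.8 400. ] travel [453.0, 269.3, 4.3] dr [0.002, -0.001, 1.263]
--
[560.  133.8 300. ] travel [0.0, 0.0, 100.0] dr [0.0, 0.0, 0.0]
[560.  133.8 278. ] travel [0.0, 0.0, 122.0] dr [0.0, 0.0, 0.0]
[560.  133.8 268. ] travel [0.0, 0.0, 132.0] dr [0.0, 0.0, 0.0]
--
```

Call:
move_arm(fingers=[0,0,0,0,0,0,0,0,0,0], travel=[[453,269.3,4.3],[453,269.3,4.3],[453,269.3,4.3],[453,269.3,4.3],[453,269.3,4.3],[453,269.3,4.3],[453,269.3,4.3],[453,269.3,4.3],[453,269.3,4.3],[453,269.3,4.3]], dr=[[0,0,1.263],[0,0,1.263],[0,0,1.263],[0,0,1.263],[0,0,1.263],[0,0,1.263],[0,0,1.263],[0,0,1.263],[0,0,1.263],[0,0,1.263]])

```text
clock: 1.1
position: [545.4, 154.4, 400.4]
ee_rot: [-0.662, 0.75, 0.0, -0.0]
contact_force: [0.1, -0.0, 0.3]
gripper_width: -0.0
grasp_force: 0.0
```

Run:
```python
from plan import *
Y=-1.694
b=bd(-9,132.5)
calls([(*b,300,Y)])
```

```text
at 1.1 [545.4 154.4 400.4] F [ 0.1 -0.   0.3] w -0.0 j [ 0.56  0.29 -0.14 -0.   -1.14 -0.69]
[560.  133.8 300. ] travel [18.6, -17.1, 100.4] dr [0.001, -0.0, -0.001]
--
```

Call:
move_arm(fingers=[0,0,0,0,0], travel=[[18.6,-17,50],[18.6,-17,90],[18.6,-17,90],[18.6,-17,90],[18.6,-17,90]], dr=[[0,0,0],[0,0,0],[0,0,0],[0,0,0],[0,0,0]])

```text
clock: 1.6
position: [560.1, 136.7, 313.3]
ee_rot: [-0.663, 0.749, -0.001, 0.002]
contact_force: [-0.8, 0.0, 0.9]
gripper_width: 0.2
grasp_force: 0.0
```

Run:
```python
from plan import *
Y=-1.694
b=bd(-9,132.5)
calls([(*b,278,Y),(*b,272,Y),(*b,267.5,Y)])
```

```text
at 1.6 [560.1 136.7 313.3] F [-0.8  0.   0.9] w 0.2 j [ 0.52  0.38 -0.24  0.   -0.94 -0.64]
[560.  133.8 278. ] travel [3.0, -0.2, 35.3] dr [-0.004, 0.002, 0.002]
[560.  133.8 272. ] travel [3.0, -0.1, 41.3] dr [-0.004, 0.002, 0.002]
[560.  133.8 267.5] travel [3.0, -0.1, 45.8] dr [-0.004, 0.002, 0.002]
--
```

Call:
move_arm(fingers=[0,0,0,0,0,0,0], travel=[[1.5,0,30],[1.5,0,36],[1.5,0,36],[1.5,0,36],[1.5,0,40],[1.5,0,43],[1.5,0,43]], dr=[[0,0,0],[0,0,0],[0,0,0],[0,0,0],[0,0,0],[0,0,0],[0,0,0]])

```text
clock: 2.3
position: [559.9, 134.7, 268.6]
ee_rot: [-0.663, 0.749, -0.001, 0.002]
contact_force: [0.7, 1.5, 4.1]
gripper_width: 0.1
grasp_force: 1.9
```

Run:
```python
from plan import *
Y=-1.694
b=bd(-9,132.5)
calls([(*b,267.5,Y)])
im=arm.get_image('scene');print([b for b in blobs(im,(105,150,50),(125,255,255),8)])
```

```text
at 2.3 [559.9 134.7 268.6] F [0.7 1.5 4.1] w 0.1 j [ 0.52  0.43 -0.29  0.   -0.84 -0.64]
[560.  133.8 267.5] travel [0.9, -0.2, 1.1] dr [-0.003, 0.002, 0.001]
--
[((np.float64(84.7), np.float64(62.7)), (np.int32(79), np.int32(57), np.int32(12), np.int32(12), np.int32(95))), ((np.float64(352.3), np.float64(203.9)), (np.int32(340), np.int32(193), np.int32(26), np.int32(23), np.int32(428))), ((np.float64(392.2), np.float64(254.9)), (np.int32(386), np.int32(246), np.int32(13), np.int32(18), np.int32(132)))]
```

Call:
move_arm(fingers=[0,0,0,0,0,0,0], travel=[[0,0,1.5],[0,0,1.5],[0,0,1.5],[0,0,-30],[0,0,-80],[0,0,-80],[0,0,-80]], dr=[[0,0,0],[0,0,0],[0,0,0],[0,0,0],[0,0,0],[0,0,0],[0,0,0]])

```text
clock: 3.05
position: [558.8, 133.9, 348.2]
ee_rot: [-0.662, 0.749, 0.0, 0.0]
contact_force: [0.1, 0.7, -0.2]
gripper_width: 0.1
grasp_force: 0.0
```

Run:
```python
from plan import *
im=arm.get_image('scene');print([b[0] for b in blobs(im,(105,150,50),(125,255,255),8)])
for x,z in((15,131),(-28,124),(8,111),(-14,107)): print(x,proj('scene',[*bd(x,167.5),z]))
t=(467.5,371.5);Y=-1.65
calls([(*t,345,Y)])
```

```text
[(np.float64(84.6), np.float64(62.7)), (np.float64(352.2), np.float64(204.0)), (np.float64(393.5), np.float64(254.0))]
15 [[387.92115279 255.68027638]]
-28 [[396.49602725 245.93186895]]
8 [[388.48885193 258.98121218]]
-14 [[392.83234243 254.08242265]]
at 3.1 [558.5 133.8 346.8] F [ 0.1 -1.  -0.1] w 0.0 j [ 0.52  0.35 -0.2  -0.   -1.02 -0.64]
[467.5 371.5 345. ] travel [-224.7, 119.6, 1.9] dr [0.002, -0.001, -0.045]
--
```

Lever has dropped (its centroid now sits on the tripped projection). Going to the tester.

Call:
move_arm(fingers=[85,85,85,85,85,85,85,85], travel=[[-224.7,119.6,-15],[-224.7,119.6,-15],[-224.7,119.6,-15],[-224.7,119.6,-15],[-224.7,119.6,-15],[-224.7,119.6,-15],[-224.7,119.6,-15],[-224.7,119.6,-15]], dr=[[0,0,-0.045],[0,0,-0.045],[0,0,-0.045],[0,0,-0.045],[0,0,-0.045],[0,0,-0.045],[0,0,-0.045],[0,0,-0.045]])

```text
clock: 3.9
position: [468.1, 371.0, 361.0]
ee_rot: [-0.679, 0.734, -0.0, -0.002]
contact_force: [0.1, -0.1, -0.1]
gripper_width: 84.9
grasp_force: 0.0
```

Run:
```python
from plan import *
t=(467.5,371.5);Y=-1.65
calls([(*t,285,Y)])
```

```text
at 3.9 [468.1 371.  361. ] F [ 0.1 -0.1 -0.1] w 84.9 j [ 0.94  0.37 -0.13 -0.   -1.08 -1.02]
[467.5 371.5 285. ] travel [-0.7, 0.4, 76.0] dr [0.002, -0.003, 0.0]
--
```

Call:
move_arm(fingers=[85,85,85,85,20,15,15,15,15,15], travel=[[-0.5,0,40],[-0.5,0,75],[-0.5,0,75],[-0.5,0,75],[-0.5,0,75],[-0.5,0,75],[-0.5,0,75],[-0.5,0,75],[-0.5,0,75],[-0.5,0,75]], dr=[[0,0,0],[0,0,0],[0,0,0],[0,0,0],[0,0,0],[0,0,0],[0,0,0],[0,0,0],[0,0,0],[0,0,0]])

```text
clock: 4.9
position: [468.1, 372.6, 288.5]
ee_rot: [-0.679, 0.734, -0.0, 0.001]
contact_force: [-1.0, 0.2, 3.9]
gripper_width: 21.7
grasp_force: 58.8
```

Run:
```python
from plan import *
t=(467.5,371.5);Y=-1.65
calls([(*t,400,Y)])
```

```text
at 4.9 [468.1 372.6 288.5] F [-1.   0.2  3.9] w 21.7 j [ 0.94  0.44 -0.21  0.   -0.91 -1.02]
[467.5 371.5 400. ] travel [1.1, 0.4, -111.5] dr [-0.001, 0.001, 0.002]
--
```

Call:
move_arm(fingers=[15,15,15,15,15,15], travel=[[0,0,-20],[0,0,-60],[0,0,-100],[0,0,-140],[0,0,-140],[0,0,-140]], dr=[[0,0,0],[0,0,0],[0,0,0],[0,0,0],[0,0,0],[0,0,0]])

```text
clock: 5.5
position: [467.8, 372.3, 427.9]
ee_rot: [-0.679, 0.734, 0.001, 0.0]
contact_force: [0.8, -0.6, -2.7]
gripper_width: 21.6
grasp_force: 59.1
```

Run:
```python
from plan import *
Y=-1.694
for y in(-136.5,-158.5,-180.5): print(bd(0,y))
calls([(*bd(0,-136.5),400,Y)])
```

```text
[ 535.96634967 -134.27042093]
[ 533.26935108 -156.10448144]
[ 530.57235249 -177.93854196]
at 5.5 [467.8 372.3 427.9] F [ 0.8 -0.6 -2.7] w 21.6 j [ 0.94  0.32 -0.02 -0.   -1.22 -1.02]
[ 536.  -134.3  400. ] travel [499.7, -107.6, 27.2] dr [0.0, 0.001, 0.045]
--
```

Call:
move_arm(fingers=[15,15,15,15,15,15,15,15,15,15], travel=[[40,-8,0],[80,-17,0],[130,-28,0],[180,-39,0],[230,-50,0],[280,-60,0],[330,-71,5],[380,-82,10],[430,-93,15],[475,-102,20]], dr=[[0,0,0.045],[0,0,0.045],[0,0,0.045],[0,0,0.045],[0,0,0.045],[0,0,0.045],[0,0,0.045],[0,0,0.045],[0,0,0.045],[0,0,0.045]])

```text
clock: 6.5
position: [531.6, -106.0, 405.7]
ee_rot: [-0.662, 0.749, 0.001, -0.001]
contact_force: [0.5, 0.8, -0.4]
gripper_width: 21.4
grasp_force: 59.0
```

Call:
move_arm(fingers=[15,15,15,15], travel=[[25,-6.5,7],[25,-6.5,7],[25,-6.5,7],[25,-6.5,7]], dr=[[0,0,0],[0,0,0],[0,0,0],[0,0,0]])

```text
clock: 6.9
position: [535.4, -129.1, 400.2]
ee_rot: [-0.663, 0.749, 0.001, -0.001]
contact_force: [0.2, 0.2, -1.2]
gripper_width: 21.2
grasp_force: 59.0
```

Run:
```python
from plan import *
Y=-1.694
calls([(*bd(0,-136.5),360,Y)])
a=snap('scene','s1.png');b=snap('top','t1.png')
s=arm.read_state()['position'];tip=s-[0,0,277.5];print(tip,proj('scene',[tip]),proj('top',[tip]))
u,v=proj('scene',[tip])[0].astype(int);w,x=proj('top',[tip])[0].astype(int)
f=lambda i,u,v:cv2.resize(i[max(0,v-50):max(0,v-50)+80,u-50:u+50],(400,320),interpolation=cv2.INTER_CUBIC)
cv2.imwrite('pics/c1.png',np.hstack([f(a,u,v),f(b,w,x)])[:,:,::-1])
```

```text
at 6.9 [ 535.4 -129.1  400.2] F [ 0.2  0.2 -1.2] w 21.2 j [ 0.06  0.26 -0.18 -0.   -1.13 -0.18]
[ 536.  -134.3  360. ] travel [5.1, -1.3, 40.2] dr [0.002, -0.0, 0.001]
--
[ 535.5336281  -128.70775584  123.54208548] [[290.08707911 201.46849819]] [[375.84897139 248.49631083]]
```

View pics/c1.png

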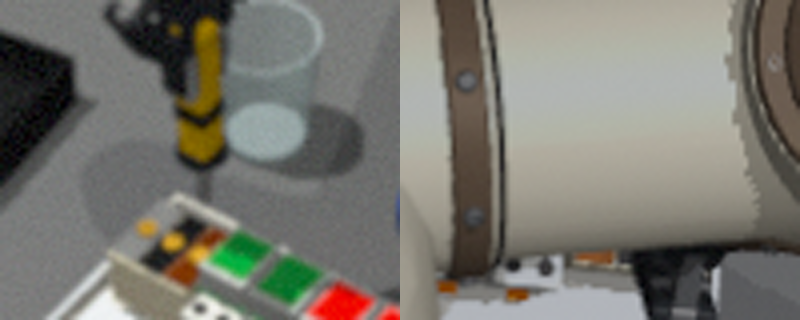

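The scene crop shows the tip at about (291,200) px against a predicted (290,201.5), so the grasp is as assumed; the arm hides the top view. Going down on brown.

Call:
move_arm(fingers=[15,15,15,15,15], travel=[[2,-0.5,25],[3,-1,44],[3,-1,44],[3,-1,44],[3,-1,44]], dr=[[0,0,0],[0,0,0],[0,0,0],[0,0,0],[0,0,0]])

```text
clock: 7.5
position: [536.7, -132.4, 358.7]
ee_rot: [-0.663, 0.749, -0.001, 0.001]
contact_force: [-0.5, 0.4, -0.8]
gripper_width: 21.7
grasp_force: 59.0
```

Run:
```python
from plan import *
Y=-1.694
calls([(*bd(0,-136.5),348,Y)])
```

```text
at 7.5 [ 536.7 -132.4  358.7] F [-0.5  0.4 -0.8] w 21.7 j [ 0.05  0.3  -0.24  0.   -1.03 -0.17]
[ 536.  -134.3  348. ] travel [1.9, 0.5, 10.7] dr [-0.003, -0.0, 0.001]
--
```

Call:
move_arm(fingers=[15,15,15,15,15], travel=[[1.5,0.5,6],[1.5,0.5,8],[1.5,0.5,9],[1.5,0.5,10],[1.5,0.5,10]], dr=[[0,0,0],[0,0,0],[0,0,0],[0,0,0],[0,0,0]])

```text
clock: 8.0
position: [535.5, -134.3, 349.2]
ee_rot: [-0.663, 0.749, -0.001, 0.0]
contact_force: [-3.3, 2.5, 9.0]
gripper_width: 21.5
grasp_force: 60.3
```

Call:
move_arm(fingers=[15,15,15,15,15,15,15,15,15], travel=[[0,0,0],[0,0,0],[0,0,-10],[11,0,-12],[22,0,-12],[22,0,-6],[22,0,-2],[22,0,0],[22,0,0]], dr=[[0,0,0],[0,0,0],[0,0,0],[0,0,0],[0,0,0],[0,0,0],[0,0,0],[0,0,0],[0,0,0]])

```text
clock: 8.9
position: [532.7, -156.4, 349.1]
ee_rot: [-0.663, 0.749, -0.0, -0.001]
contact_force: [-3.9, 1.1, 12.3]
gripper_width: 21.3
grasp_force: 60.6
```

Call:
move_arm(fingers=[15,15,15,15,15,15,15,15,15,15], travel=[[0,0,0],[0,0,0],[0,0,-10],[11,0,-12],[22,0,-12],[22,0,-6],[22,0,-2],[22,0,0],[22,0,0],[22,0,0]], dr=[[0,0,0],[0,0,0],[0,0,0],[0,0,0],[0,0,0],[0,0,0],[0,0,0],[0,0,0],[0,0,0],[0,0,0]])

```text
clock: 9.9
position: [529.9, -178.2, 349.1]
ee_rot: [-0.663, 0.749, -0.0, -0.001]
contact_force: [-3.6, 0.8, 11.1]
gripper_width: 21.4
grasp_force: 60.6
```

Call:
move_arm(fingers=[15,15,15,15,15,15], travel=[[0,0,0],[0,0,0],[0,0,-40],[0,0,-80],[0,0,-80],[0,0,-80]], dr=[[0,0,0],[0,0,0],[0,0,0],[0,0,0],[0,0,0],[0,0,0]])

```text
clock: 10.5
position: [529.9, -177.8, 427.0]
ee_rot: [-0.662, 0.749, 0.0, 0.001]
contact_force: [-0.5, 0.7, -2.3]
gripper_width: 21.2
grasp_force: 59.4
```

Run:
```python
from plan import *
Y=-1.65
calls([(468,372.4,428,Y)])
```

```text
at 10.5 [ 529.9 -177.8  427. ] F [-0.5  0.7 -2.3] w 21.2 j [-0.03  0.26 -0.12 -0.   -1.19 -0.09]
[468.  372.4 428. ] travel [-538.4, 129.1, -0.5] dr [-0.001, 0.001, -0.044]
--
```

Call:
move_arm(fingers=[15,15,15,15,15,15,15,15,15,15], travel=[[-40,10,0],[-85,20,0],[-135,32,0],[-185,44,0],[-235,56,0],[-285,68,0],[-335,80,0],[-380,91,0],[-425,102,0],[-470,113,0]], dr=[[0,0,-0.044],[0,0,-0.044],[0,0,-0.044],[0,0,-0.044],[0,0,-0.044],[0,0,-0.044],[0,0,-0.044],[0,0,-0.044],[0,0,-0.044],[0,0,-0.044]])

```text
clock: 11.5
position: [474.6, 304.5, 424.6]
ee_rot: [-0.679, 0.734, 0.0, -0.002]
contact_force: [0.5, 0.1, -0.5]
gripper_width: 21.2
grasp_force: 59.3
```

Call:
move_arm(fingers=[15,15,15,15,15,15], travel=[[-40,9,0],[-68,13.2,0],[-68,13.2,0],[-68,13.2,0],[-68,13.2,0],[-68,13.2,0]], dr=[[0,0,0],[0,0,0],[0,0,0],[0,0,0],[0,0,0],[0,0,0]])

```text
clock: 12.1
position: [468.0, 370.1, 426.8]
ee_rot: [-0.678, 0.735, -0.0, -0.001]
contact_force: [0.3, 0.3, -0.3]
gripper_width: 21.3
grasp_force: 59.2
```

Run:
```python
from plan import *
Y=-1.65
calls([(468,372.4,345,Y)])
```

```text
at 12.1 [468.  370.1 426.8] F [ 0.3  0.3 -0.3] w 21.3 j [ 0.94  0.32 -0.03 -0.   -1.22 -1.02]
[468.  372.4 345. ] travel [-2.3, 0.1, 81.7] dr [0.001, -0.001, -0.001]
--
```

Call:
move_arm(fingers=[15,15,15,15,15,15], travel=[[-1,0,30],[-1.5,0,70],[-1.5,0,78],[-1.5,0,78],[-1.5,0,78],[-1.5,0,78]], dr=[[0,0,0],[0,0,0],[0,0,0],[0,0,0],[0,0,0],[0,0,0]])

```text
clock: 12.7
position: [468.4, 373.0, 351.5]
ee_rot: [-0.679, 0.734, 0.0, 0.002]
contact_force: [0.4, 0.7, -0.8]
gripper_width: 21.2
grasp_force: 59.1
```

Run:
```python
from plan import *
Y=-1.65
calls([(468,372.4,292,Y)])
```

```text
at 12.7 [468.4 373.  351.5] F [ 0.4  0.7 -0.8] w 21.2 j [ 0.94  0.38 -0.14  0.   -1.05 -1.02]
[468.  372.4 292. ] travel [0.8, 0.6, 59.5] dr [-0.003, 0.003, 0.0]
--
```

Call:
move_arm(fingers=[15,15,15,15,15,15,15,15], travel=[[0.5,0.3,12],[0.5,0.3,24],[0.5,0.3,36],[0.5,0.3,48],[0.5,0.3,56],[0.5,0.3,59],[0.5,0.3,61],[0.5,0.3,61]], dr=[[0,0,0],[0,0,0],[0,0,0],[0,0,0],[0,0,0],[0,0,0],[0,0,0],[0,0,0]])

```text
clock: 13.5
position: [467.7, 372.4, 288.6]
ee_rot: [-0.679, 0.734, 0.0, 0.001]
contact_force: [-1.0, -0.1, -0.6]
gripper_width: 21.5
grasp_force: 59.2
```

Call:
move_arm(fingers=[85,85,85,85,85,85,85,85,85], travel=[[0,0,0],[0,0,0],[0,0,0],[0,0,0],[0,0,-25],[0,0,-70],[0,0,-110],[0,0,-110],[0,0,-110]], dr=[[0,0,0],[0,0,0],[0,0,0],[0,0,0],[0,0,0],[0,0,0],[0,0,0],[0,0,0],[0,0,0]])

```text
clock: 14.4
position: [467.5, 372.1, 399.4]
ee_rot: [-0.679, 0.735, 0.0, 0.001]
contact_force: [-0.2, -0.2, -0.9]
gripper_width: 85.0
grasp_force: 0.0
```

```bash
cat >> plan.py <<'E'
def binpose(im):
    "rim right/back edges etc. from the top view; assumes 200x135 and z 45"
    g=cv2.cvtColor(im,cv2.COLOR_RGB2GRAY);m=np.zeros_like(g);m[200:360,420:570]=(g[200:360,420:570]<45)
    cs,_=cv2.findContours(m,0,2);k=max(cs,key=cv2.contourArea);bx=cv2.boundingRect(k)
    pts=k.reshape(-1,2).astype(float)+0.0
    W=onz('top',pts,45)[:,:2];c,sz,ang=cv2.minAreaRect(W.astype(np.float32));print('bin box',bx,'rect',np.round(c,1),np.round(sz,1),round(ang,1))
E
python3 - <<'E'
from plan import *
binpose(arm.get_image('top'))
b=blobs(snap('scene','s2.png'),(22,170,150),(33,255,255),8);print(b)
Y=-1.694
for y in(97.5,57.5,17.5,-22.5): print(bd(0,y))
calls([(*bd(0,-22.5),330,Y)],[(*bd(0,-22.5),243,Y)])
E
```

```text
bin box (453, 228, 69, 91) rect [ 481.9 -389.9] [149.7 198.1] 89.8
[((np.float64(491.5), np.float64(245.0)), (np.int32(487), np.int32(241), np.int32(10), np.int32(9), np.int32(70))), ((np.float64(379.5), np.float64(251.8)), (np.int32(377), np.int32(250), np.int32(6), np.int32(5), np.int32(24)))]
[564.65260738  97.96458638]
[559.74897358  58.26629453]
[554.84533979  18.56800268]
[549.94170599 -21.13028916]
at 14.5 [467.3 371.9 396.9] F [ 0.1 -0.4 -0.5] w 85.0 j [ 0.94  0.34 -0.07 -0.   -1.16 -1.02]
[549.9 -21.1 330. ] travel [385.2, -113.6, 67.4] dr [0.002, -0.002, 0.044]
--
[549.9 -21.1 243. ] travel [0.0, 0.0, 87.0] dr [0.0, 0.0, 0.0]
--
```

Call:
move_arm(fingers=[85,85,85,85,85,85,85,85,85,85], travel=[[45,-14,0],[90,-27,5],[135,-40,15],[180,-54,25],[225,-67,35],[270,-80,45],[315,-93,50],[360,-106,50],[386,-113.6,50],[386,-113.6,50]], dr=[[0,0,0.044],[0,0,0.044],[0,0,0.044],[0,0,0.044],[0,0,0.044],[0,0,0.044],[0,0,0.044],[0,0,0.044],[0,0,0.044],[0,0,0.044]])

```text
clock: 15.5
position: [550.4, -24.5, 346.2]
ee_rot: [-0.66, 0.751, 0.001, -0.002]
contact_force: [0.5, 0.5, 0.5]
gripper_width: 85.2
grasp_force: 0.0
```

Call:
move_arm(fingers=[85,85,85,85], travel=[[0,0,20],[0,0,50],[0,0,50],[0,0,50]], dr=[[0,0,0],[0,0,0],[0,0,0],[0,0,0]])

```text
clock: 15.9
position: [550.4, -21.0, 297.6]
ee_rot: [-0.663, 0.749, 0.0, -0.001]
contact_force: [0.8, 1.0, 0.6]
gripper_width: 85.3
grasp_force: 0.0
```

Run:
```python
from plan import *
Y=-1.694
calls([(*bd(0,-22.5),243,Y)])
```

```text
at 15.9 [550.4 -21.  297.6] F [0.8 1.  0.6] w 85.3 j [ 0.26  0.36 -0.32  0.   -0.89 -0.38]
[549.9 -21.1 243. ] travel [0.1, 0.3, 54.6] dr [0.002, -0.001, 0.001]
--
```

Call:
move_arm(fingers=[85,85,85,85,40,35,35,35,35,35], travel=[[0,0.3,30],[0,0.3,53],[0,0.3,53],[0,0.3,53],[0,0.3,53],[0,0.3,53],[0,0.3,53],[0,0.3,53],[0,0.3,53],[0,0.3,53]], dr=[[0,0,0],[0,0,0],[0,0,0],[0,0,0],[0,0,0],[0,0,0],[0,0,0],[0,0,0],[0,0,0],[0,0,0]])

```text
clock: 16.9
position: [550.4, -21.4, 246.7]
ee_rot: [-0.662, 0.749, -0.001, 0.001]
contact_force: [-1.8, 0.3, 5.9]
gripper_width: 44.1
grasp_force: 62.8
```

Call:
move_arm(fingers=[35,35,35,35,35,35,35,35], travel=[[0,0,-4],[0,0,-10],[0,0,-20],[0,0,-40],[0,0,-80],[0,0,-100],[0,0,-100],[0,0,-100]], dr=[[0,0,0],[0,0,0],[0,0,0],[0,0,0],[0,0,0],[0,0,0],[0,0,0],[0,0,0]])

```text
clock: 17.7
position: [549.4, -21.6, 345.1]
ee_rot: [-0.662, 0.749, 0.0, -0.0]
contact_force: [-0.8, 0.2, -3.2]
gripper_width: 43.3
grasp_force: 68.7
```

Run:
```python
from plan import *
a=snap('scene','s3.png')
for lo,hi in(((0,180,120),(5,255,255)),((55,150,80),(75,255,255))):print([b[0] for b in blobs(a,lo,hi,30)])
print(blobs(a,(105,150,50),(125,255,255),8)[-1][0])
calls([(420,-399,345,-np.pi)])
```

```text
[(np.float64(103.8), np.float64(47.5)), (np.float64(327.4), np.float64(199.7)), (np.float64(397.6), np.float64(229.0)), (np.float64(338.1), np.float64(234.1)), (np.float64(351.3), np.float64(241.1)), (np.float64(365.0), np.float64(248.1)), (np.float64(459.5), np.float64(320.9)), (np.float64(550.9), np.float64(436.8))]
[(np.float64(299.5), np.float64(214.1))]
(np.float64(393.7), np.float64(253.7))
at 17.8 [549.3 -21.6 344.1] F [-0.1  0.4 -2.6] w 43.8 j [ 0.26  0.31 -0.27 -0.   -1.   -0.38]
[ 420 -399  345] travel [390.4, 81.8, -0.5] dr [0.002, -0.002, 1.447]
--
```

Call:
move_arm(fingers=[35,35,35,35,35,35,35,35,35,35], travel=[[0,0,-20],[40,8,-25],[85,18,-25],[130,27,-25],[175,37,-25],[220,46,-25],[265,56,-25],[310,65,-25],[350,75,-25],[390,87,-20]], dr=[[0,0,0],[0,0,0.15],[0,0,0.3],[0,0,0.45],[0,0,0.6],[0,0,0.75],[0,0,0.9],[0,0,1.05],[0,0,1.2],[0,0,1.34]])

```text
clock: 18.75
position: [415.0, -399.4, 363.7]
ee_rot: [-0.051, 0.999, 0.001, -0.001]
contact_force: [1.0, 0.1, -1.7]
gripper_width: 43.7
grasp_force: 68.6
```

Run:
```python
from plan import *
calls([(414.5,-399,345,-np.pi)])
a=snap('scene','s4.png');b=snap('top','t4.png')
cv2.imwrite('pics/c4.png',np.hstack([cv2.resize(a[110:250,150:320],(400,330)),cv2.resize(b[200:340,400:570],(400,330))])[:,:,::-1])
```

```text
at 18.8 [ 415.  -399.4  363.7] F [ 1.   0.1 -1.7] w 43.7 j [-0.49  0.33 -0.18 -0.   -1.06 -0.98]
[ 414.5 -399.   345. ] travel [0.4, 0.4, 18.7] dr [0.001, -0.002, 0.102]
--
```

View pics/c4.png

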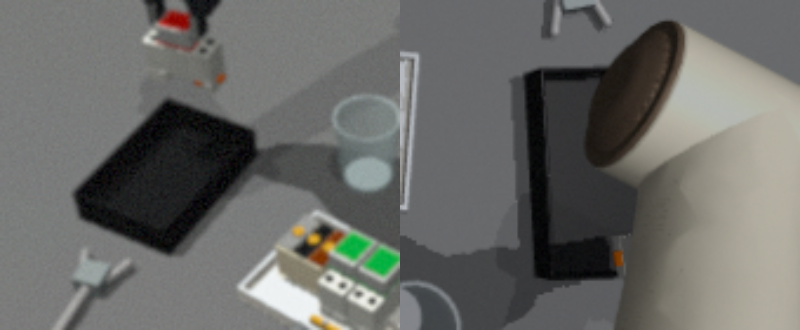

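Scene crop: the bin is where it was and the module hangs over its near end, both greens still on the rail. Lowering.

Call:
move_arm(fingers=[35,35,35,35,35,35,35,35], travel=[[0,0,20],[0.2,0.2,60],[0.2,0.2,95],[0.2,0.2,108],[0.2,0.2,115],[0.2,0.2,118],[0.2,0.2,119],[0.2,0.2,119]], dr=[[0,0,0.1],[0,0,0.1],[0,0,0.1],[0,0,0.1],[0,0,0.1],[0,0,0.1],[0,0,0.1],[0,0,0.1]])

```text
clock: 19.65
position: [416.2, -397.9, 247.5]
ee_rot: [-0.004, 1.0, -0.001, 0.001]
contact_force: [-0.2, 0.1, -2.4]
gripper_width: 43.3
grasp_force: 68.5
```

Call:
move_arm(fingers=[35,35,35,60,65,65,65,65,65,65], travel=[[0,0,3],[0,0,5],[0,0,5],[0,0,5],[0,0,5],[0,0,5],[0,0,-30],[0,0,-70],[0,0,-105],[0,0,-105]], dr=[[0,0,0],[0,0,0],[0,0,0],[0,0,0],[0,0,0],[0,0,0],[0,0,0],[0,0,0],[0,0,0],[0,0,0]])

```text
clock: 20.65
position: [416.7, -398.6, 357.2]
ee_rot: [-0.004, 1.0, -0.004, 0.005]
contact_force: [1.2, -0.3, 0.3]
gripper_width: 64.9
grasp_force: 0.0
```

Run:
```python
from plan import *
calls([(*bd(0,17.5),345,-1.694)],[(*bd(0,17.5),300,-1.694)])
```

```text
at 20.6 [ 416.7 -398.6  357.2] F [ 1.2 -0.3  0.3] w 64.9 j [-0.48  0.34 -0.19  0.   -1.03 -1.08]
[554.8  18.6 345. ] travel [-141.7, 416.0, 10.5] dr [-0.013, 0.003, -1.439]
--
[554.8  18.6 300. ] travel [0.0, 0.0, 45.0] dr [0.0, 0.0, 0.0]
--
```

Call:
move_arm(fingers=[85,85,85,85,85,85,85,85,85,85], travel=[[-14,40,0],[-28,84,0],[-43,128,0],[-57,172,0],[-72,216,0],[-87,260,0],[-102,304,0],[-117,346,0],[-132,386,0],[-141,416,5]], dr=[[0,0,-0.144],[0,0,-0.288],[0,0,-0.432],[0,0,-0.576],[0,0,-0.72],[0,0,-0.864],[0,0,-1.008],[0,0,-1.152],[0,0,-1.296],[0,0,-1.439]])

```text
clock: 21.65
position: [554.2, 21.9, 346.3]
ee_rot: [-0.665, 0.747, -0.0, 0.001]
contact_force: [0.9, -0.8, 0.2]
gripper_width: 84.6
grasp_force: 0.0
```

Call:
move_arm(fingers=[85,85,85,85], travel=[[0,0,25],[0,0,50],[0,0,50],[0,0,50]], dr=[[0,0,0],[0,0,0],[0,0,0],[0,0,0]])

```text
clock: 22.05
position: [553.6, 19.3, 296.1]
ee_rot: [-0.662, 0.749, -0.0, -0.001]
contact_force: [-0.1, 0.2, -0.2]
gripper_width: 85.2
grasp_force: 0.0
```

Run:
```python
from plan import *
calls([(*bd(0,17.5),244,-1.694)])
snap('top','t5.png')
a=snap('scene','s5.png')
cv2.imwrite('pics/c5.png',cv2.resize(a[120:310,160:420],(780,570))[:,:,::-1])
```

```text
at 22.1 [553.6  19.3 296.1] F [-0.1  0.2 -0.2] w 85.2 j [ 0.33  0.37 -0.32  0.   -0.89 -0.45]
[554.8  18.6 244. ] travel [0.5, -1.4, 52.1] dr [0.001, -0.001, -0.001]
--
```

View pics/c5.png

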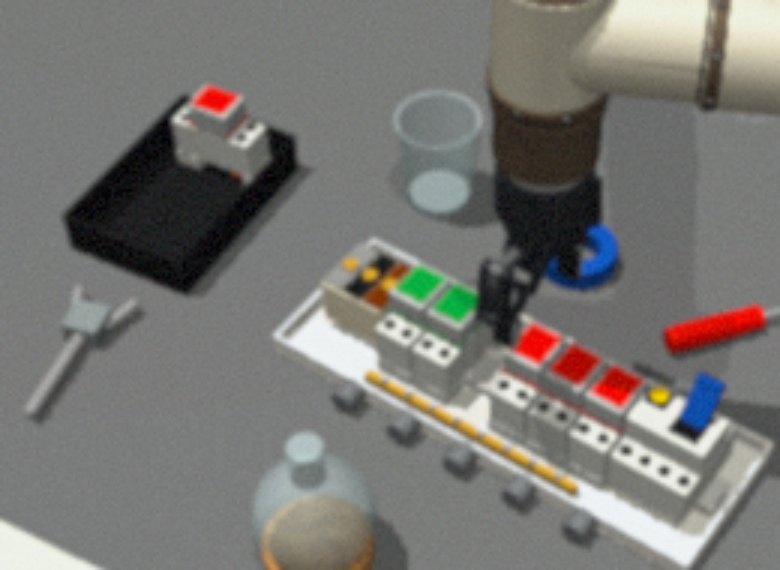

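The first module stands upright in the bin (window at crop 217,99) and the lever is still down. Next module.

Call:
move_arm(fingers=[85,85,85,85,40,35,35,35,35,35], travel=[[0.5,-1,30],[0.5,-1,51],[0.5,-1,51],[0.5,-1,51],[0.5,-1,51],[0.5,-1,51],[0.5,-1,51],[0.5,-1,51],[0.5,-1,51],[0.5,-1,51]], dr=[[0,0,0],[0,0,0],[0,0,0],[0,0,0],[0,0,0],[0,0,0],[0,0,0],[0,0,0],[0,0,0],[0,0,0]])

```text
clock: 23.15
position: [555.0, 19.0, 246.6]
ee_rot: [-0.662, 0.749, -0.001, 0.001]
contact_force: [-0.7, 0.2, 6.4]
gripper_width: 43.8
grasp_force: 62.6
```

Call:
move_arm(fingers=[35,35,35,35,35,35,35,35], travel=[[0,0,-4],[0,0,-10],[0,0,-20],[0,0,-40],[0,0,-80],[0,0,-120],[0,0,-120],[0,0,-120]], dr=[[0,0,0],[0,0,0],[0,0,0],[0,0,0],[0,0,0],[0,0,0],[0,0,0],[0,0,0]])

```text
clock: 23.95
position: [553.8, 18.7, 366.2]
ee_rot: [-0.662, 0.75, 0.0, 0.001]
contact_force: [-0.8, -0.1, -3.2]
gripper_width: 43.2
grasp_force: 68.8
```

Run:
```python
from plan import *
b=arm.get_image('top');binpose(b);print([x[0] for x in blobs(b,(0,180,120),(5,255,255),30)])
calls([(459.5,-399,365,-np.pi)])
```

```text
bin box (453, 228, 69, 91) rect [ 481.7 -390.2] [150.3 198. ] 89.9
[(np.float64(41.6), np.float64(147.8)), (np.float64(122.0), np.float64(165.8)), (np.float64(500.9), np.float64(302.9)), (np.float64(254.8), np.float64(316.8))]
at 24.0 [553.5  18.6 364.7] F [-0.7  0.2 -1.9] w 43.6 j [ 0.33  0.3  -0.23 -0.   -1.05 -0.45]
[ 459.5 -399.   365. ] travel [426.1, 41.4, -0.3] dr [0.002, -0.001, 1.446]
--
```

Call:
move_arm(fingers=[35,35,35,35,35,35,35,35,35,35], travel=[[35,3,0],[75,7,0],[120,11,0],[165,16,0],[210,20,0],[255,25,0],[300,29,0],[345,33,0],[390,38,0],[426,41.4,0]], dr=[[0,0,0.145],[0,0,0.29],[0,0,0.434],[0,0,0.58],[0,0,0.724],[0,0,0.868],[0,0,1.01],[0,0,1.158],[0,0,1.302],[0,0,1.446]])

```text
clock: 25.0
position: [459.2, -400.8, 362.8]
ee_rot: [0.003, 1.0, 0.001, -0.002]
contact_force: [0.8, -0.4, -1.6]
gripper_width: 43.5
grasp_force: 68.6
```

Call:
move_arm(fingers=[35,35], travel=[[0,0,5],[0,0,5]], dr=[[0,0,0],[0,0,0]])

```text
clock: 25.2
position: [459.6, -399.2, 357.0]
ee_rot: [0.0, 1.0, 0.002, -0.003]
contact_force: [-0.1, 0.1, -1.9]
gripper_width: 43.4
grasp_force: 68.6
```

```bash
cat >> plan.py <<'E'
def bincheck(ref='pics/s5.png'):
    "bin moved? compare the bin's left/bottom corner in the scene view"
    out=[]
    for im in(cv2.imread(ref)[:,:,::-1],arm.get_image('scene')):
        g=cv2.cvtColor(np.ascontiguousarray(im),cv2.COLOR_RGB2GRAY)[140:230,170:280];m=(g<45).astype(np.uint8)
        n,l,s,c=cv2.connectedComponentsWithStats(m);i=1+np.argmax(s[1:,4]);p=np.argwhere(l==i)
        out.append((s[i].tolist(),p[p[:,1].argmin()].tolist(),p[p[:,0].argmax()].tolist()))
    print('bin ref/now',out)
E
python3 - <<'E'
from plan import *
bincheck()
calls([(459.5,-399,244,-np.pi)])
E
```

```text
bin ref/now [([12, 13, 77, 64, 2237], [52, 12], [76, 49]), ([12, 15, 77, 63, 2262], [51, 12], [77, 51])]
at 25.2 [ 460.1 -398.5  357.9] F [ 0.2  0.  -1.1] w 43.9 j [-0.45  0.39 -0.1  -0.   -1.08 -1.12]
[ 459.5 -399.   244. ] travel [0.1, -0.8, 113.9] dr [0.003, -0.004, 0.001]
--
```

Call:
move_arm(fingers=[35,35,35,35,35,35,35], travel=[[-2,-0.5,30],[-2,-0.5,70],[-2,-0.5,95],[-2,-0.5,106],[-2,-0.5,111],[-2,-0.5,114],[-2,-0.5,114]], dr=[[0,0,0],[0,0,0],[0,0,0],[0,0,0],[0,0,0],[0,0,0],[0,0,0]])

```text
clock: 25.95
position: [463.1, -399.2, 247.2]
ee_rot: [-0.001, 1.0, -0.001, 0.001]
contact_force: [-0.0, 0.2, -1.9]
gripper_width: 43.2
grasp_force: 68.6
```

Call:
move_arm(fingers=[35,60,65,65,65,65,65,65,65], travel=[[0,0,1],[0,0,1],[0,0,1],[0,0,1],[0,0,1],[0,0,-40],[0,0,-80],[0,0,-115],[0,0,-115]], dr=[[0,0,0],[0,0,0],[0,0,0],[0,0,0],[0,0,0],[0,0,0],[0,0,0],[0,0,0],[0,0,0]])

```text
clock: 26.85
position: [463.5, -400.1, 367.8]
ee_rot: [-0.001, 1.0, -0.004, 0.005]
contact_force: [0.0, 0.2, -0.6]
gripper_width: 65.1
grasp_force: 0.0
```

Run:
```python
from plan import *
calls([(*bd(0,57.5),345,-1.694)])
```

```text
at 26.9 [ 463.5 -400.1  367.8] F [ 0.   0.2 -0.6] w 65.1 j [-0.45  0.39 -0.08  0.   -1.09 -1.12]
[559.7  58.3 345. ] travel [-96.8, 458.4, 20.4] dr [-0.013, 0.003, -1.446]
--
```

Call:
move_arm(fingers=[85,85,85,85,85,85,85,85,85,85], travel=[[-9,42,0],[-18,88,0],[-28,135,0],[-38,182,0],[-48,229,0],[-58,276,0],[-68,323,0],[-78,370,0],[-88,415,0],[-96.5,458,10]], dr=[[0,0,-0.144],[0,0,-0.288],[0,0,-0.432],[0,0,-0.576],[0,0,-0.72],[0,0,-0.864],[0,0,-1.008],[0,0,-1.152],[0,0,-1.3],[0,0,-1.446]])

```text
clock: 27.85
position: [559.1, 60.9, 352.1]
ee_rot: [-0.665, 0.747, -0.001, 0.001]
contact_force: [1.1, -0.4, 0.5]
gripper_width: 85.2
grasp_force: 0.0
```

Call:
move_arm(fingers=[85,85,85,85], travel=[[0,0,25],[0,0,60],[0,0,60],[0,0,60]], dr=[[0,0,0],[0,0,0],[0,0,0],[0,0,0]])

```text
clock: 28.25
position: [558.9, 58.6, 291.1]
ee_rot: [-0.662, 0.749, -0.0, -0.001]
contact_force: [0.1, -0.1, 1.0]
gripper_width: 85.3
grasp_force: 0.0
```

Run:
```python
from plan import *
calls([(*bd(0,57.5),244,-1.694)])
```

```text
at 28.2 [558.9  58.6 291.1] F [ 0.1 -0.1  1. ] w 85.3 j [ 0.39  0.39 -0.3   0.   -0.88 -0.52]
[559.7  58.3 244. ] travel [0.2, -0.9, 47.1] dr [0.001, -0.001, -0.0]
--
```

Call:
move_arm(fingers=[85,85,85,85,40,35,35,35,35,35], travel=[[0.3,-0.6,30],[0.3,-0.6,46],[0.3,-0.6,46],[0.3,-0.6,46],[0.3,-0.6,46],[0.3,-0.6,46],[0.3,-0.6,46],[0.3,-0.6,46],[0.3,-0.6,46],[0.3,-0.6,46]], dr=[[0,0,0],[0,0,0],[0,0,0],[0,0,0],[0,0,0],[0,0,0],[0,0,0],[0,0,0],[0,0,0],[0,0,0]])

```text
clock: 29.25
position: [559.9, 58.6, 246.5]
ee_rot: [-0.662, 0.749, -0.001, 0.001]
contact_force: [-0.2, 0.4, 7.5]
gripper_width: 44.0
grasp_force: 62.5
```

Call:
move_arm(fingers=[35,35,35,35,35,35,35,35], travel=[[0,0,-4],[0,0,-10],[0,0,-20],[0,0,-40],[0,0,-80],[0,0,-120],[0,0,-120],[0,0,-120]], dr=[[0,0,0],[0,0,0],[0,0,0],[0,0,0],[0,0,0],[0,0,0],[0,0,0],[0,0,0]])

```text
clock: 30.05
position: [558.7, 58.3, 366.0]
ee_rot: [-0.662, 0.75, 0.0, 0.001]
contact_force: [0.1, 0.5, -3.2]
gripper_width: 43.5
grasp_force: 68.3
```

Run:
```python
from plan import *
b=arm.get_image('top');binpose(b)
r=[x[0] for x in blobs(b,(0,180,120),(5,255,255),30) if x[0][0]>400];print(onz('top',r,88))
calls([(507,-399,365,-np.pi)])
```

```text
bin box (453, 228, 69, 91) rect [ 481.7 -390.2] [150.3 198. ] 89.9
[[ 462.53654384 -400.29025119   88.        ]
 [ 416.35783064 -398.23994704   88.        ]]
at 30.1 [558.4  58.2 364.5] F [ 0.1 -0.3 -3.4] w 43.5 j [ 0.39  0.31 -0.21 -0.   -1.05 -0.52]
[ 507 -399  365] travel [460.0, -5.8, -0.4] dr [0.002, -0.002, 1.446]
--
```

Call:
move_arm(fingers=[35,35,35,35,35,35,35,35,35,35], travel=[[40,0,0],[84,-1,0],[130,-1,0],[177,-2,0],[224,-3,0],[271,-3,0],[318,-4,0],[365,-4,0],[412,-5,0],[460,-5.8,0]], dr=[[0,0,0.145],[0,0,0.29],[0,0,0.434],[0,0,0.58],[0,0,0.724],[0,0,0.868],[0,0,1.01],[0,0,1.158],[0,0,1.302],[0,0,1.446]])

```text
clock: 31.1
position: [507.3, -400.4, 362.7]
ee_rot: [0.003, 1.0, 0.001, -0.002]
contact_force: [1.1, 0.0, -1.5]
gripper_width: 43.9
grasp_force: 68.2
```

Call:
move_arm(fingers=[35,35], travel=[[0,0,5],[0,0,5]], dr=[[0,0,0],[0,0,0]])

```text
clock: 31.3
position: [507.0, -399.6, 356.5]
ee_rot: [0.001, 1.0, 0.002, -0.003]
contact_force: [0.3, 0.8, -2.2]
gripper_width: 44.0
grasp_force: 68.1
```

Run:
```python
from plan import *
bincheck()
calls([(507,-399,244,-np.pi)])
```

```text
bin ref/now [([12, 13, 77, 64, 2237], [52, 12], [76, 49]), ([12, 23, 77, 54, 1771], [52, 12], [76, 48])]
at 31.4 [ 507.6 -398.6  357.5] F [-0.2  0.3 -2.5] w 43.9 j [-0.42  0.45 -0.   -0.   -1.12 -1.15]
[ 507 -399  244] travel [0.0, -0.8, 113.5] dr [0.003, -0.005, 0.001]
--
```

Call:
move_arm(fingers=[35,35,35,35,35,35,35], travel=[[0,-0.5,30],[0,-0.5,70],[0,-0.5,95],[0,-0.5,106],[0,-0.5,111],[0,-0.5,114],[0,-0.5,114]], dr=[[0,0,0],[0,0,0],[0,0,0],[0,0,0],[0,0,0],[0,0,0],[0,0,0]])

```text
clock: 32.05
position: [508.7, -399.1, 247.3]
ee_rot: [-0.001, 1.0, -0.001, 0.001]
contact_force: [0.2, -0.3, -1.1]
gripper_width: 43.6
grasp_force: 68.1
```

Call:
move_arm(fingers=[35,60,65,65,65,65,65,65,65], travel=[[0,0,1],[0,0,1],[0,0,1],[0,0,1],[0,0,1],[0,0,-40],[0,0,-80],[0,0,-115],[0,0,-115]], dr=[[0,0,0],[0,0,0],[0,0,0],[0,0,0],[0,0,0],[0,0,0],[0,0,0],[0,0,0],[0,0,0]])

```text
clock: 32.95
position: [509.0, -400.1, 368.1]
ee_rot: [-0.001, 1.0, -0.004, 0.005]
contact_force: [0.8, 0.2, 0.7]
gripper_width: 64.9
grasp_force: 0.0
```

Run:
```python
from plan import *
calls([(*bd(0,97.5),345,-1.694)])
```

```text
at 33.0 [ 509.  -400.1  368.1] F [0.8 0.2 0.7] w 64.9 j [-0.42  0.45  0.01  0.   -1.12 -1.15]
[564.7  98.  345. ] travel [-56.3, 498.1, 20.2] dr [-0.014, 0.004, -1.446]
--
```

Call:
move_arm(fingers=[85,85,85,85,85,85,85,85,85,85], travel=[[-5,49,0],[-11,98,0],[-16,147,0],[-22,196,0],[-27,245,0],[-33,294,0],[-38,343,0],[-44,392,0],[-49,441,0],[-55,488,5]], dr=[[0,0,-0.144],[0,0,-0.288],[0,0,-0.432],[0,0,-0.576],[0,0,-0.72],[0,0,-0.864],[0,0,-1.008],[0,0,-1.152],[0,0,-1.3],[0,0,-1.446]])

```text
clock: 33.95
position: [562.6, 90.9, 356.6]
ee_rot: [-0.664, 0.747, -0.0, 0.001]
contact_force: [1.3, -0.6, 0.1]
gripper_width: 84.8
grasp_force: 0.0
```

Call:
move_arm(fingers=[85,85,85,85,85], travel=[[-10,0,15],[-10,0,50],[-10,0,60],[-10,0,60],[-10,0,60]], dr=[[0,0,0],[0,0,0],[0,0,0],[0,0,0],[0,0,0]])

```text
clock: 34.45
position: [564.5, 98.3, 297.0]
ee_rot: [-0.662, 0.75, -0.0, 0.0]
contact_force: [0.3, -0.1, 1.0]
gripper_width: 85.0
grasp_force: 0.0
```

Run:
```python
from plan import *
calls([(*bd(0,97.5),244,-1.694)])
```

```text
at 34.5 [564.5  98.3 297. ] F [ 0.3 -0.1  1. ] w 85.0 j [ 0.46  0.4  -0.27  0.   -0.9  -0.58]
[564.7  98.  244. ] travel [0.3, -0.2, 53.0] dr [-0.001, 0.0, -0.001]
--
```

Call:
move_arm(fingers=[85,85,85,85,40,35,35,35,35,35], travel=[[0.3,0,30],[0.3,0,52],[0.3,0,52],[0.3,0,52],[0.3,0,52],[0.3,0,52],[0.3,0,52],[0.3,0,52],[0.3,0,52],[0.3,0,52]], dr=[[0,0,0],[0,0,0],[0,0,0],[0,0,0],[0,0,0],[0,0,0],[0,0,0],[0,0,0],[0,0,0],[0,0,0]])

```text
clock: 35.45
position: [564.6, 98.6, 245.7]
ee_rot: [-0.662, 0.749, -0.001, 0.001]
contact_force: [-0.9, -0.2, 5.9]
gripper_width: 43.4
grasp_force: 62.2
```

Call:
move_arm(fingers=[35,35,35,35,35,35,35,35], travel=[[0,0,-4],[0,0,-10],[0,0,-20],[0,0,-40],[0,0,-80],[0,0,-120],[0,0,-120],[0,0,-120]], dr=[[0,0,0],[0,0,0],[0,0,0],[0,0,0],[0,0,0],[0,0,0],[0,0,0],[0,0,0]])

```text
clock: 36.25
position: [563.4, 98.2, 365.0]
ee_rot: [-0.662, 0.75, 0.0, 0.001]
contact_force: [-0.6, -0.3, -2.0]
gripper_width: 43.7
grasp_force: 68.4
```

Run:
```python
from plan import *
b=arm.get_image('top');binpose(b)
r=[x[0] for x in blobs(b,(0,180,120),(5,255,255),30) if x[0][0]>400];print(onz('top',r,88))
calls([(552.5,-399,365,-np.pi)])
```

```text
bin box (453, 228, 69, 91) rect [ 481.7 -390.2] [150.3 198. ] 89.9
[[ 509.58020042 -400.57821963   88.        ]
 [ 462.52907021 -400.5134152    88.        ]
 [ 416.35783064 -398.23994704   88.        ]]
at 36.3 [563.1  98.1 363.4] F [-0.5 -0.7 -3.3] w 43.6 j [ 0.46  0.33 -0.19 -0.   -1.06 -0.58]
[ 552.5 -399.   365. ] travel [494.6, -51.3, -1.5] dr [0.002, -0.002, 1.446]
--
```

Call:
move_arm(fingers=[35,35,35,35,35,35,35,35,35,35], travel=[[49,-5,0],[98,-10,0],[147,-15,0],[196,-20,0],[245,-25,0],[294,-31,0],[343,-36,0],[392,-41,0],[441,-46,0],[487,-50.5,0]], dr=[[0,0,0.145],[0,0,0.29],[0,0,0.434],[0,0,0.58],[0,0,0.724],[0,0,0.868],[0,0,1.01],[0,0,1.158],[0,0,1.302],[0,0,1.446]])

```text
clock: 37.3
position: [553.1, -393.1, 361.3]
ee_rot: [0.003, 1.0, 0.001, -0.002]
contact_force: [1.5, 0.5, -2.7]
gripper_width: 43.7
grasp_force: 68.2
```

Call:
move_arm(fingers=[35,35,35], travel=[[0,7.6,5],[0,7.6,5],[0,7.6,5]], dr=[[0,0,0],[0,0,0],[0,0,0]])

```text
clock: 37.6
position: [553.7, -382.8, 357.4]
ee_rot: [-0.001, 1.0, 0.001, -0.002]
contact_force: [-0.3, -0.1, -2.0]
gripper_width: 43.4
grasp_force: 68.1
```

Run:
```python
from plan import *
bincheck()
calls([(552.5,-399,244,-np.pi)])
```

```text
bin ref/now [([12, 13, 77, 64, 2237], [52, 12], [76, 49]), ([12, 23, 77, 55, 1270], [51, 12], [77, 52])]
at 37.6 [ 554.  -382.5  358.3] F [ 0.8 -0.1 -1.5] w 43.9 j [-0.36  0.5   0.07 -0.   -1.15 -1.2 ]
[ 552.5 -399.   244. ] travel [1.3, -16.6, 114.2] dr [0.001, -0.002, 0.003]
--
```

Call:
move_arm(fingers=[35,35,35,35,35,35,35,35,35], travel=[[1.3,-16.5,0],[1.3,-16.5,10],[1.3,-16.5,30],[1.3,-16.5,70],[1.3,-16.5,95],[1.3,-16.5,106],[1.3,-16.5,111],[1.3,-16.5,114],[1.3,-16.5,114]], dr=[[0,0,0],[0,0,0],[0,0,0],[0,0,0],[0,0,0],[0,0,0],[0,0,0],[0,0,0],[0,0,0]])

```text
clock: 38.55
position: [553.0, -400.2, 246.3]
ee_rot: [-0.001, 1.0, -0.001, 0.001]
contact_force: [-0.4, 0.2, -2.3]
gripper_width: 43.4
grasp_force: 68.2
```

Call:
move_arm(fingers=[35,60,65,65,65,65,65,65,65], travel=[[0,0,1],[0,0,1],[0,0,1],[0,0,1],[0,0,1],[0,0,-40],[0,0,-80],[0,0,-115],[0,0,-115]], dr=[[0,0,0],[0,0,0],[0,0,0],[0,0,0],[0,0,0],[0,0,0],[0,0,0],[0,0,0],[0,0,0]])

```text
clock: 39.45
position: [553.4, -400.7, 367.6]
ee_rot: [-0.001, 1.0, -0.004, 0.006]
contact_force: [0.4, -0.5, 1.2]
gripper_width: 65.1
grasp_force: 0.0
```

Run:
```python
from plan import *
l=bd(-75,167.5);print(l)
calls([(*l,400,-1.694)])
```

```text
[498.79966931 176.63091048]
at 39.5 [ 553.4 -400.7  367.6] F [ 0.4 -0.5  1.2] w 65.1 j [-0.39  0.51  0.11  0.   -1.16 -1.18]
[498.8 176.6 400. ] travel [53.2, 577.2, -37.1] dr [-0.014, 0.004, -1.446]
--
```

Call:
move_arm(fingers=[0,0,0,0,0,0,0,0,0,0], travel=[[4,48,-10],[9,96,-20],[13,144,-30],[18,192,-37],[22,240,-37],[27,288,-37],[31,336,-37],[36,384,-37],[40,432,-37],[45,480,-37]], dr=[[0,0,-0.144],[0,0,-0.288],[0,0,-0.432],[0,0,-0.576],[0,0,-0.72],[0,0,-0.864],[0,0,-1.008],[0,0,-1.152],[0,0,-1.3],[0,0,-1.446]])

```text
clock: 40.45
position: [506.5, 81.7, 397.3]
ee_rot: [-0.664, 0.748, -0.0, 0.0]
contact_force: [1.8, -0.5, -0.2]
gripper_width: -0.2
grasp_force: 0.0
```

Run:
```python
from plan import *
l=bd(-75,167.5)
calls([(*l,400,-1.694)],[(*l,281,-1.694)])
b=arm.get_image('top');binpose(b)
r=[x[0] for x in blobs(b,(0,180,120),(5,255,255),30) if x[0][0]>400];print(onz('top',r,88))
```

```text
at 40.5 [506.5  81.7 397.3] F [ 1.8 -0.5 -0.2] w -0.2 j [ 0.48  0.2  -0.27  0.   -1.1  -0.59]
[498.8 176.6 400. ] travel [-93.4, 18.8, -2.7] dr [-0.001, 0.0, 0.005]
--
[498.8 176.6 281. ] travel [0.0, 0.0, 119.0] dr [0.0, 0.0, 0.0]
--
bin box (453, 228, 69, 91) rect [ 481.7 -390.2] [150.3 198. ] 89.9
[[ 552.31347715 -401.40354708   88.        ]
 [ 509.58020042 -400.57821963   88.        ]
 [ 462.53654384 -400.29025119   88.        ]
 [ 416.35783064 -398.23994704   88.        ]]
```

Call:
move_arm(fingers=[0,0,0,0,0,0,0,0,0,0], travel=[[-45,9,0],[-92,18.8,0],[-92,18.8,0],[-92,18.8,40],[-92,18.8,80],[-92,18.8,100],[-92,18.8,116],[-92,18.8,116],[-92,18.8,116],[-92,18.8,116]], dr=[[0,0,0],[0,0,0],[0,0,0],[0,0,0],[0,0,0],[0,0,0],[0,0,0],[0,0,0],[0,0,0],[0,0,0]])

```text
clock: 41.5
position: [500.3, 173.5, 282.3]
ee_rot: [-0.662, 0.75, -0.0, 0.001]
contact_force: [-0.1, 0.3, -0.5]
gripper_width: -0.0
grasp_force: 0.0
```

Run:
```python
from plan import *
calls([(*bd(-10,167.5),281,-1.694),(*bd(0,167.5),281,-1.694),(*bd(8,167.5),281,-1.694)])
s=snap('scene','s6.png');b=blobs(s,(105,150,50),(125,255,255),8);print(b[-1][0])
cv2.imwrite('pics/c6.png',cv2.resize(s[140:300,190:520],(790,384))[:,:,::-1])
```

```text
at 41.5 [500.3 173.5 282.3] F [-0.1  0.3 -0.5] w -0.0 j [ 0.64  0.35 -0.39  0.   -0.83 -0.76]
[563.3 168.7 281. ] travel [-3.0, -63.1, 1.5] dr [-0.002, 0.001, -0.001]
[573.2 167.4 281. ] travel [-3.0, -73.1, 1.5] dr [-0.002, 0.001, -0.001]
[581.2 166.5 281. ] travel [-3.0, -81.1, 1.5] dr [-0.002, 0.001, -0.001]
--
(np.float64(393.6), np.float64(253.8))
```

View pics/c6.png

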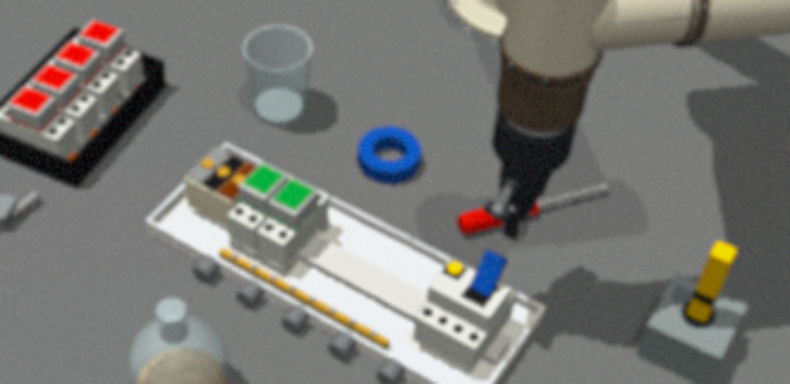

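All four red modules stand in the bin, the greens are on the rail, the tester is in its stand and the lever (crop 490,270) is down. Lifting the lever.

Call:
move_arm(fingers=[0,0,0,0,0,0,0,0], travel=[[-1.5,-15,0],[-1.5,-30,0],[-1.5,-40,0],[-1.5,-46,0],[-1.5,-52,0],[-1.5,-57,0],[-1.5,-60,0],[-1.5,-60,0]], dr=[[0,0,0],[0,0,0],[0,0,0],[0,0,0],[0,0,0],[0,0,0],[0,0,0],[0,0,0]])

```text
clock: 42.35
position: [560.0, 167.3, 280.8]
ee_rot: [-0.662, 0.75, -0.0, -0.0]
contact_force: [-0.1, -0.3, -0.6]
gripper_width: -0.1
grasp_force: 0.0
```

Run:
```python
from plan import *
calls([(*bd(-8,167.5),281,-1.694)])
s=arm.get_image('scene');print(blobs(s,(105,150,50),(125,255,255),8)[-1])
```

```text
at 42.4 [560.  167.3 280.8] F [-0.1 -0.3 -0.6] w -0.1 j [ 0.57  0.43 -0.26  0.   -0.88 -0.69]
[565.3 168.4 281. ] travel [-1.7, -5.1, -0.2] dr [0.0, -0.0, -0.001]
--
((np.float64(389.8), np.float64(258.0)), (np.int32(385), np.int32(253), np.int32(10), np.int32(12), np.int32(79)))
```

Call:
move_arm(fingers=[0,0,0,0,0,0,0,0,0,0], travel=[[0,30,0],[0,65,0],[0,70,-20],[0,70,-70],[0,70,-120],[0,70,-140],[0,70,-140],[0,70,-140],[0,70,-140],[0,70,-140]], dr=[[0,0,0],[0,0,0],[0,0,0],[0,0,0],[0,0,0],[0,0,0],[0,0,0],[0,0,0],[0,0,0],[0,0,0]])

```text
clock: 43.4
position: [490.0, 176.1, 419.4]
ee_rot: [-0.662, 0.75, 0.0, -0.002]
contact_force: [0.1, 0.2, -0.0]
gripper_width: 0.0
grasp_force: 0.0
```

Run:
```python
from plan import *
s=snap('scene','s7.png');print(blobs(s,(105,150,50),(125,255,255),8)[-1])
for lo,hi in(((0,180,120),(5,255,255)),((55,150,80),(75,255,255)),((22,170,150),(33,255,255))):print([tuple(map(float,b[0])) for b in blobs(s,lo,hi,20)])
b=arm.get_image('top');binpose(b);print([x[0] for x in blobs(b,(0,180,120),(5,255,255),30) if x[0][0]>400])
st=arm.read_state();print(st['contact_force'],st['joint_vel'].round(3))
cv2.imwrite('pics/c7.png',cv2.resize(s[130:310,170:520],(780,400))[:,:,::-1])
```

```text
((np.float64(389.3), np.float64(258.2)), (np.int32(385), np.int32(253), np.int32(10), np.int32(12), np.int32(74)))
[(103.7, 47.9), (231.6, 152.9), (221.4, 162.1), (212.0, 171.6), (202.3, 181.1), (397.8, 228.9), (459.6, 320.8), (551.0, 436.7)]
[(299.4, 214.1), (312.1, 220.5)]
[(491.5, 245.0), (379.5, 251.7)]
bin box (453, 228, 69, 91) rect [ 481.8 -390.2] [150.2 197.9] 89.9
[(np.float64(498.2), np.float64(239.0)), (np.float64(499.2), np.float64(258.9)), (np.float64(500.5), np.float64(281.0)), (np.float64(500.9), np.float64(302.9))]
[-0.17643673  1.11872562 -0.10229631] [ 0.    -0.006  0.008  0.    -0.001 -0.002]
```

View pics/c7.png

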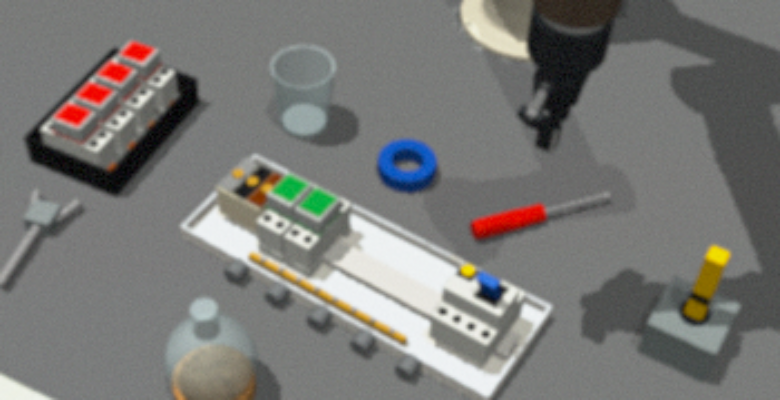

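The lever is back at its on position (389.3,258.2, same as at the start), the four red modules are in the bin, the greens and tester are in place, and the arm is clear.

```bash
python3 -c "
from bench import arm
print(arm.job_done())"
```

```text
the job is handed in; nothing more can be done
None
```

The job is handed in: button pressed and lever dropped, brown, black and grey touched in order, tester back in its stand, all four red modules in the bin, then the lever lifted to on; the last pictures agree, but no verdict was returned.

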